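# Lever the arbor press's foot back into its pocket

## Task

The small green arbor press has jumped off its seat: its rear dowel is still in its hole, but its front foot stands on the sole plate beside the pocket. Lay the pry bar in the waist of the fulcrum block with its nose between the two pry pins under the press's front edge, lever the foot clear of the plate (about 5 mm, never more than a finger's breadth), swing it across on the bar until it is felt to press lightly on the brass fence, not rammed into it, and ease it down along the fence until it sits fully home in the pocket; work gently, touch the press with nothing but the bar and never let it drop. Then draw the bar out and lay it flat on the bench, clear of the press, the sole plate and the block, leaving the mug and the bottle where they stand.

Things in the scene. Friction and masses are not known exactly. Their poses are not given: they have to be found in the camera images.
- press: Green cast arbor press, 360 mm tall, loose, 5.6 to 8.4 kg (a third of it on the front foot). Origin: under its rear rocker foot on the axis of its rear dowel (13 mm thick, 3.5 mm long, pointing down), about which it swings. x runs from front to back, z up. Base casting: x -175 to 35, y -55 to 55, z 22 to 44 mm, flat below. At the start it is swung 0.12 to 0.15 rad about the dowel.
- press_foot (a point): Centre of the underside of the press's only front foot: round, 30 mm diameter, chamfered, 130 mm in front of the dowel, 28 mm long. At the start it stands on the plate's top, 15 to 20 mm from the pocket's centre on the -y side of the sole plate (the side away from the fence). 45 mm behind press_lip and 28 mm below it. Axes of the press.
- press_lip (a point): Middle of the lower front edge of the press's base, about 41 mm above the bench at the start, 33 mm once seated. The 30 mm back to the foot is a flat overhang to pry under. Two pry pins hang under it 7 mm behind the edge, 12.5 mm to either side of the middle: 8 mm thick, 8.5 mm long, round ends. The nose goes between them, some 15 mm past them, and lifts the flat. Axes of the press.
- sole_plate: Steel sole plate screwed to the bench, x -165 to 45, y -80 to 80 mm, 11 mm thick. Origin: on the bench below the 17 mm dowel hole, 6 mm deep; x from front to back, y across, z up. In its top is a rectangular pocket, 6 mm deep, centred at x = -130, y = 0 mm, 40 mm along x and 36 mm along y, so that the foot has 3 mm to spare on either side.
- pocket (a point): Centre of the pocket's floor, 5 mm above the bench, where the underside of the seated foot rests. Axes of the sole plate.
- dowel_hole (a point): Centre of the mouth of the dowel hole, on the sole plate's top.
- fence: Brass fence, 46 x 12 mm, 12 mm high, fixed on the sole plate along the pocket's +y edge, flush with the pocket's wall. A raised foot swung across meets it 3 mm past the pocket's centre; press on it with about 10 N, never over 25 N. Over the block, 10 N here is felt at the bar's grip as some 1.5 to 2 N more sideways. Origin: on the plate's top, middle of the face towards the pocket.
- fulcrum: Steel fulcrum block screwed to the bench in front of the press, base 46 mm along its x, 74 mm along its y. x points to the press. Its round crest (10 mm radius) lies along y and is waisted: it falls from 48 mm height at either end to a V in the middle, in which the round bar centres itself. Greased. Origin: centre of its underside.
- fulcrum_crest (a point): Point of the block's crest on which the bar rests in the waist, 37.7 mm above the bench (the axis of the neck is then 43.2 mm high), some 45 to 52 mm in front of press_lip. The bar turns here. Sloping down by 0.36 rad to the nose it passes below the pins; at about 0.1 rad it takes up the load, level it lifts the foot some 3 mm, and about 1 mm more for every 0.03 rad further.
- pry_bar: Straight round steel pry bar with a red grip, 320 mm long, 0.25 kg, lying on the bench. Origin: middle of its underside; x along the bar to the nose, z up; its axis lies 9 mm above the underside. Neck 11 mm thick from x = 80 to the round nose at x = 160 mm, shank 14 mm thick; grip 18 x 18 mm with rounded edges, x = -160 to -44 mm.
- bar_grip (a point): Middle of the red grip on the bar's axis, 90 mm behind the bar's origin and 250 mm behind bar_tip: the place to hold it. With the block under the neck it takes 7 to 13 N down here to lift the press, and about 1 N sideways to swing it.
- bar_tip (a point): End of the round nose, on the bar's axis, 160 mm ahead of the bar's origin.
- tea_mug: Green and white mug, 101 mm high, a bystander.
- flux_bottle: White bottle with a green cap, 126 mm high, a bystander.

How it is judged:
By the outcome, as a careful person would: the job done as asked, in the order asked, and still so for the second after the job is handed in, with the robot touching nothing.
It also fails if it takes over 72 s, if anything falls off the work surface, if the arm or the gripper's body presses on something with over 40 N, if the wrist force passes 120 N, or if a joint passes its speed limit or range.

## Robot

A 6-joint arm with a two-finger parallel gripper is mounted at the origin on a cart in front of the work surface, level with it; the furniture and walls round the work are solid. World frame = base frame: x ahead of the robot, y to its left, z up, the work surface at z = 0. Lengths are in mm, angles in degrees, forces in N, time in s.
With the tool pointing down it reaches from about 300 to 850 mm from the base axis. Payload 4.2 kg.
Tool frame: the origin (TCP) lies midway between the tips of the shut fingers; the grasp point (between the pads) lies 19 mm behind it (env.grasp_offset is the distance from the TCP to the grasp point, in mm); z points along the fingers, y is the line along which they close (so a half turn about z gives the same grasp; the last joint's range is limited). The gripper opens to 91 mm and grips with 3 to 60 N. Pads are 32 mm wide; open, the fingers measure 118 mm over their backs; the gripper's body (76 mm by 178 mm) begins 60 mm behind the grasp point.
Start: joints at [70.187, 18.312, 89.639, -0, 72.044, -1.146], TCP at [184.041, 544.768, 213.976] pointing down, gripper open.
Joint ranges: [-177.97, 177.97], [-48.28, 115.42], [12.27, 149.76], [-77.06, 257.06], [2.81, 150.46], [-146.56, 146.56]. Speed limits (degrees/s): [147.25, 147.25, 180, 180, 180, 180].

## Interface

Orientations are given as [roll, pitch, yaw] about the fixed x, y, z axes, in that order (R = Rz(yaw) Ry(pitch) Rx(roll)).
In Python, from workcell import env, optics gives the robot as it stands. The module is installed in compiled form; this text tells all that it offers.
- The arm moves only by the tool send_rows, never from a script. Its argument "targets" is a list that holds one entry, the list of rows, each a list of 7 numbers: the turn, a rotation vector about the world's x, y, z scaled (see below), then the shift along the world's x, y, z scaled (see below), then the closure, from -1 (fully open) to 1 (shut). In form: [[[rx, ry, rz, x, y, z, gripper], ...]]. A call has 1 to 12 rows; each row shifts and turns the commanded pose from where the row before left it; what a row does not reach is not made up. The controller multiplies each number of a shift by 0.2 m and each number of a turn by pi/2 rad. A row lasts 1/10 s, in which the tool goes at most 50 mm and 8.59 degrees, less where a joint would pass 70% of its speed; a pose out of reach is approached as far as the arm can. A call with a number of a shift or a turn outside -1 to 1 is refused whole. A call with a gripper value outside its range is refused whole. The fingers move at their own pace and stop on an object; "grip_force" is the grip in N (left out, the last holds). Time passes only in rows, so rows that do not move let the fingers close. It gives the time, the measured TCP pose, the force, the opening and the grip force at its end, in the units of the state.
- env.state(): the state, without advancing time (a new reading comes with each control period).
- optics.grab_frame(name): name is "side" or "top" or "wrist"; returns (picture, depth): 420x560x3 uint8, red, green, blue; 420x560 float32, mm along the optical axis (not along the pixel's ray), 0 where there is no reading.
- optics.camera_info(name): a dict with "camera_matrix" (3x3 intrinsics, pixels), "R" (3x3) and "t" (3): a world point X has camera coordinates R X + t; the wrist camera has in their place "mount" (4x4, takes a point from camera to tool coordinates, whose origin is the TCP and whose axes are the flange's). Camera axes: x right, y down, z forward; pixel columns grow to the right and rows downward; lengths in mm; the calibration is good to about 2 mm. The wrist camera is an equidistant fisheye: a pixel r from the principal point sees the ray r / f radians off the axis. A picture is of the moment at which its call begins: read the wrist's pose just before it. camera_info takes no time and is no camera call.
- env.job_done(): hands the job in; it is judged then, once.
Trained networks look in the newest picture that a camera, given by its name, has taken for a name from the list of things; names that differ only in an ending like _2 or _b are one class to them, and where a whole thing is asked for, a point or a joint stands for the part that bears it (a point fixed in the world has none). Each returns a list of dicts, best first, with "conf" (0 to 1); they miss things now and then, are a little off and sometimes report something else, mostly with a low value. They report only what shows in the picture. A call takes as long as a camera call.
- optics.silhouettes(camera, name): "mask" (420x560 bool, what is visible of it) and "at" ([column, row] in pixels, amid what is visible of it).
- optics.place_of(camera, name): "at" ([column, row] in pixels: a listed point, or the origin of a listed thing).
The state is a dict: "time_s": time; "qpos": joint angles; "qvel": joint speeds; "effort": joint torques, N m; "ee_pos": TCP position; "ee_rot": TCP orientation; "force": force on the tool from outside, world axes, zero at the start; "torque": the same for the moment, N m; "gripper_width": finger opening in mm; "gripper_force": force on a finger pad.
Only numpy, scipy, OpenCV 4.12 (cv2) and the standard library are available. Lean on these libraries where they do the work, as an engineer would, in place of code of your own. Each camera call takes 0.05 s, during which the arm holds its last target. There are 200 camera calls.

## Working session

There is one attempt and no reset: what is moved stays moved. The work goes in short steps, Python scripts to look and compute and a tool call to move; the robot and the scene stay as the last step left them, time stands still between calls to the robot, and variables do not carry over. Pictures are saved under pics/ and viewed, at most 10 in all, crops included, and the job is handed in when it is done.

Besides the shell and the picture viewer there is one more tool, called after "Call:" as name(argument=value, ...), one argument or row to a line, values as JSON. send_rows: Moves the arm, as the interface text tells. Its arguments: {"type":"object","properties":{"targets":{"type":"array"},"grip_force":{"type":"number"}},"required":["targets"]}

```bash
mkdir -p pics; cat > h.py <<'E'
import numpy as np, cv2
from workcell import env, optics
np.set_printoptions(precision=1,suppress=True)
def ray(cam,uv):
    i=optics.camera_info(cam);K=np.array(i["camera_matrix"]);R=np.array(i["R"]);t=np.array(i["t"])
    d=np.linalg.inv(K)@np.array([uv[0],uv[1],1.]);return -R.T@t,R.T@d
def onz(cam,uv,z):
    o,d=ray(cam,uv);return o+d*(z-o[2])/d[2]
def tri(c1,a,c2,b):
    o1,d1=ray(c1,a);o2,d2=ray(c2,b)
    A=np.stack([d1,-d2],1);s=np.linalg.lstsq(A,o2-o1,rcond=None)[0]
    p=o1+s[0]*d1;q=o2+s[1]*d2;return (p+q)/2,np.linalg.norm(p-q)
def cloud(cam,D,mask=None):
    i=optics.camera_info(cam);K=np.array(i["camera_matrix"]);R=np.array(i["R"]);t=np.array(i["t"])
    v,u=np.nonzero((D>0)&(mask if mask is not None else True));z=D[v,u]
    P=(np.linalg.inv(K)@np.stack([u*z,v*z,z]));return (R.T@(P-t[:,None])).T
E
python3 - <<'E'
from h import *
s=env.state();print(s)
for c in ["side","top"]:
    im,D=optics.grab_frame(c);cv2.imwrite(f"pics/{c}0.png",im[:,:,::-1]);np.save(f"{c}0.npy",D)
    i=optics.camera_info(c);print(c,i["camera_matrix"],-np.array(i["R"]).T@np.array(i["t"]))
Z=dict(press=11,press_foot=11,press_lip=41,sole_plate=0,pocket=5,dowel_hole=11,fence=11,fulcrum=0,fulcrum_crest=37.7,pry_bar=0,bar_grip=9,bar_tip=9,tea_mug=0,flux_bottle=0)
for n,z in Z.items():
    r={}
    for c in ["side","top"]:
        l=optics.place_of(c,n)
        r[c]=l
        for q in l[:2]: print(n,c,np.array(q["at"]),round(q["conf"],2),onz(c,q["at"],z))
    if r["side"] and r["top"]: print("   tri",*tri("side",r["side"][0]["at"],"top",r["top"][0]["at"]))
E
```

```text
{'time_s': 0.0, 'qpos': array([70.2, 18.4, 89.7, -0. , 72. , -1.1]), 'qvel': array([-0. ,  0.1, -0.1, -0.1, -0. ,  0.1]), 'effort': array([  0. , -41.2, -23.2,   0.1,   0. ,  -0. ]), 'ee_pos': array([183.9, 544.3, 213.1]), 'ee_rot': array([-179.9,   -0. ,  161.3]), 'force': array([ 0.3, -0. ,  0.1]), 'torque': array([-0.1,  0. ,  0. ]), 'gripper_force': 0.0, 'gripper_width': 91.26383305357707}
side [[437.9   0.  277.4]
 [  0.  437.9 210.3]
 [  0.    0.    1. ]] [ 438.5  579.5 1169.5]
top [[438.1   0.  281. ]
 [  0.  438.1 216.6]
 [  0.    0.    1. ]] [  73.7  130.6 1102.5]
press side [278.9 168.9] 0.6 [ 551.3 -229.3   11. ]
press top [344.8 205.1] 0.74 [ 548.8 -221.6   11. ]
   tri [ 548.5 -221.7   17.8] 6.130004722661107
press_lip side [279.9 215.7] 0.85 [522.  -42.3  41. ]
press_lip top [291.2 223.4] 0.89 [535.7 -55.6  41. ]
   tri [528.  -49.2  42. ] 17.48360527868039
sole_plate top [349.3 211. ] 0.9 [ 532.  -229.4    0. ]
pocket side [275.  205.8] 0.86 [544.4 -94.6   5. ]
dowel_hole top [346.  206.6] 0.59 [ 543.3 -222.9   11. ]
fulcrum side [271.8 233.4] 0.58 [540.6  -1.6   0. ]

[... 421 characters left out ...]
0.8 246.9  -4.1] 0.5608185085643391
bar_grip side [305.4 352.2] 0.56 [403.6 329.2   9. ]
bar_grip top [167.  322.3] 0.79 [404.1 325.5   9. ]
   tri [404.4 327.2   4.2] 2.7099490430173203
bar_tip side [337.1 270.6] 0.71 [339.5  93.4   9. ]
bar_tip top [262.3 312.3] 0.55 [344.7  94.5   9. ]
   tri [341.3  95.8  17.6] 3.1291810315653663
tea_mug side [289.6 123. ] 0.73 [ 542.7 -434.4    0. ]
tea_mug side [281.7 216.6] 0.73 [519.1 -62.6   0. ]
tea_mug top [414.  185.8] 0.94 [ 540.8 -437.4    0. ]
   tri [ 543.5 -440.7   -6.9] 0.5499411535913944
flux_bottle side [179.3 310.2] 0.64 [755.4 265.1   0. ]
flux_bottle top [158.6 206.2] 0.66 [736.7 271.    0. ]
   tri [751.8 267.8 -12. ] 16.9531227783371
```

View pics/side0.png

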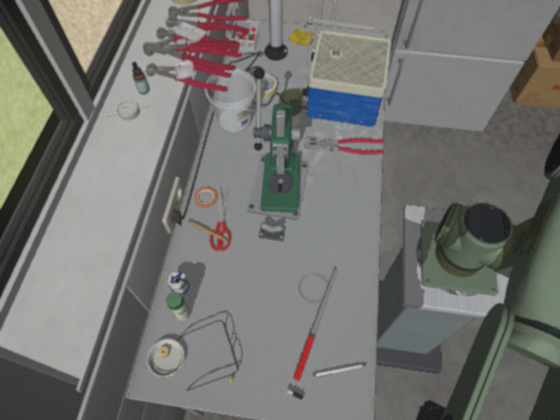

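View pics/top0.png

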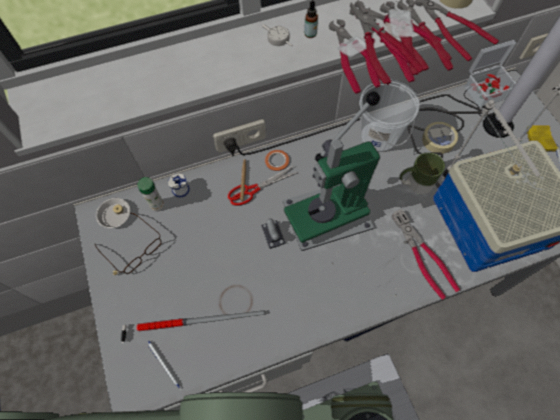

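Side/top views show the press at about (345,205) in the top picture, its front facing the block at (272,234). The bar lies from (140,327) at the grip to (268,313) at the nose. I'll move in for a close wrist look.

Call:
send_rows(
  targets=[
    [[0,0,-0.066,0.13,-0.19,0.045,-1],[0,0,-0.066,0.13,-0.19,0.045,-1],[0,0,-0.066,0.13,-0.19,0.045,-1],[0,0,-0.066,0.13,-0.19,0.045,-1],[0,0,-0.066,0.13,-0.19,0.045,-1],[0,0,-0.066,0.13,-0.19,0.045,-1],[0,0,-0.066,0.13,-0.19,0.045,-1],[0,0,-0.066,0.13,-0.19,0.045,-1],[0,0,-0.066,0.13,-0.19,0.045,-1],[0,0,-0.066,0.13,-0.19,0.045,-1],[0,0,-0.066,0.13,-0.19,0.045,-1],[0,0,-0.066,0.13,-0.19,0.045,-1]],
  ],
)

```text
time_s: 2.7
ee_pos: [496.8, 87.0, 322.6]
ee_rot: [180.0, -0.0, 89.8]
force: [0.2, -0.4, 0.1]
gripper_width: 91.3
gripper_force: 0.0
```

```bash
cat >> h.py <<'E'
from scipy.spatial.transform import Rotation as Ro
def wcam(s=None):
    i=optics.camera_info("wrist");M=np.array(i["mount"]);s=s or env.state()
    R=Ro.from_euler("xyz",s["ee_rot"],degrees=True).as_matrix()
    return np.array(i["camera_matrix"]),R@M[:3,:3],R@M[:3,3]+s["ee_pos"]
def wray(uv,W):
    K,R,o=W;x=(uv[0]-K[0,2])/K[0,0];y=(uv[1]-K[1,2])/K[1,1];th=np.hypot(x,y)
    k=np.sin(th)/max(th,1e-9);return o,R@np.array([x*k,y*k,np.cos(th)])
def wonz(uv,z,W):
    o,d=wray(uv,W);return o+d*(z-o[2])/d[2]
E
python3 - <<'E'
from h import *
s=env.state();print(s["time_s"],s["ee_pos"],s["ee_rot"],s["qpos"],s["force"])
i=optics.camera_info("wrist");print(i)
W=wcam(s)
im,D=optics.grab_frame("wrist");cv2.imwrite("pics/w1.png",im[:,:,::-1]);np.save("w1.npy",D)
Z=dict(press=11,press_lip=41,sole_plate=0,pocket=5,dowel_hole=11,fence=11,fulcrum=0,fulcrum_crest=37.7,bar_grip=9,bar_tip=9)
for n,z in Z.items():
    for q in optics.place_of("wrist",n)[:1]: print(n,np.array(q["at"]),round(q["conf"],2),wonz(q["at"],z,W))
E
```

```text
2.7 [496.8  87.  322.6] [180.   -0.   89.8] [ 8.6  8.9 86.8  0.  84.2  8.8] [ 0.2 -0.4  0.1]
{'camera_matrix': array([[325.2,   0. , 284.5],
       [  0. , 325.2, 212.5],
       [  0. ,   0. ,   1. ]]), 'mount': array([[   0. ,   -1. ,   -0.3,   79.2],
       [   1. ,    0. ,    0. ,   -0.4],
       [  -0. ,   -0.3,    1. , -170.6],
       [   0. ,    0. ,    0. ,    1. ]])}
press [308.4 341.9] 0.9 [ 540.4 -229.    11. ]
press_lip [305.8 266.9] 0.69 [529.1 -55.3  41. ]
pocket [310.1 279.4] 0.77 [539.6 -96.8   5. ]
dowel_hole [438.3  60.1] 0.44 [738.7 271.9  11. ]
fulcrum_crest [315.4 235.5] 0.77 [542.8  -4.7  37.7]
bar_grip [220.9  14.2] 0.85 [402.6 332.    9. ]
bar_tip [185.8 171. ] 0.93 [343.8  90.5   9. ]
```

View pics/w1.png

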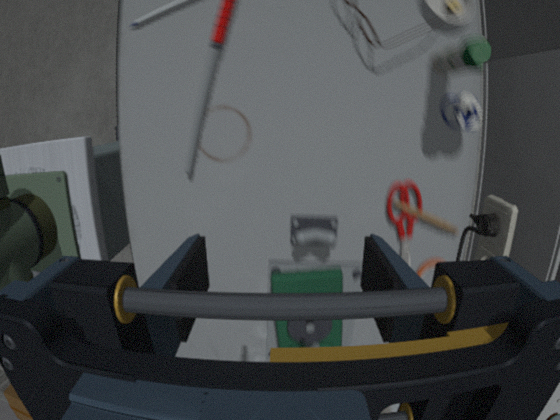

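```bash
cat > fit.py <<'E'
from h import *
def wcloud(D,W):
    K,R,o=W;v,u=np.nonzero(D>0);x=(u-K[0,2])/K[0,0];y=(v-K[1,2])/K[1,1];th=np.hypot(x,y)
    z=D[v,u];k=np.tan(th)/np.maximum(th,1e-9)
    return (R@np.stack([x*k*z,y*k*z,z])).T+o
def box(P,c,r,z0,z1):
    m=(abs(P[:,0]-c[0])<r[0])&(abs(P[:,1]-c[1])<r[1])&(P[:,2]>z0)&(P[:,2]<z1);return P[m]
def edge(P,lo,hi,ax,side,q=97):
    # edge of points along axis `ax` within bins of other axis; returns line fit
    o=1-ax;b=np.arange(lo,hi,4);E=[]
    for a in b:
        s=P[(P[:,o]>=a)&(P[:,o]<a+4)][:,ax]
        if len(s)>3:E.append((a+2,np.percentile(s,q if side>0 else 100-q)))
    E=np.array(E)
    if len(E)<4:return None
    p=np.polyfit(E[:,0],E[:,1],1);r=E[:,1]-np.polyval(p,E[:,0]);k=abs(r-np.median(r))<3
    p=np.polyfit(E[k,0],E[k,1],1);return p[0],np.polyval(p,(lo+hi)/2),r[k].std(),k.sum()
E
cat > f1.py <<'E'
from fit import *
C=dict(side=cloud("side",np.load("side0.npy")),top=cloud("top",np.load("top0.npy")),wrist=wcloud(np.load("w1.npy"),wcam()))
for n,P in C.items():
    b=box(P,(440,150),(100,60),-20,20);print(n,"bench z",np.median(b[:,2]) if len(b) else None)
    f=box(P,(540,-4),(60,40),15,70)
    if len(f): print(" block n",len(f),"x",np.percentile(f[:,0],[1,50,99]),"y",np.percentile(f[:,1],[1,50,99]),"zmax",np.percentile(f[:,2],98))
    g=box(P,(540,-100),(90,90),52,70)
    print(" base",len(g),"front edge y(x)",edge(g,505,555,1,1),"left x(y)",edge(g,-130,-70,0,-1),"right",edge(g,-130,-70,0,1))
    g=box(P,(540,-100),(110,80),7,16)
    print(" plate",len(g),"front",edge(g,480,600,1,1),"L",edge(g,-170,-70,0,-1),"R",edge(g,-170,-70,0,1))
    b=box(P,(375,215),(60,140),8,25);c=b[:,:2].mean(0) if len(b) else None
    if len(b)>10:
        u,s,v=np.linalg.svd(b[:,:2]-c);d=v[0]*np.sign(-v[0][1]);t=(b[:,:2]-c)@d
        print(" bar",len(b),c,"dir",np.degrees(np.arctan2(d[1],d[0])),"t",t.min(),t.max(),"ends",c+d*t.min(),c+d*t.max(),np.median(b[:,2]))
E
python3 f1.py
```

```text
side bench z 1.448443507105878
 block n 200 x [510.5 540.5 569.7] y [-10.2   3.6  11.8] zmax 50.89486748959056
 base 1051 front edge y(x) (np.float64(0.0829929560026852), np.float64(-52.99783675378484), np.float64(1.348663650877601), np.int64(12)) left x(y) (np.float64(0.015060999235783551), np.float64(480.2908643381905), np.float64(1.3116155847148225), np.int64(12)) right (np.float64(-0.1332178685436167), np.float64(580.4810887188443), np.float64(1.5582192870837062), np.int64(8))
 plate 612 front (np.float64(-0.08204779531443497), np.float64(-59.6117091497777), np.float64(1.5473635312384015), np.int64(11)) L (np.float64(0.014186629890743922), np.float64(467.5089000358021), np.float64(1.2827279441175632), np.int64(16)) R (np.float64(0.030730416468776375), np.float64(622.8743638734468), np.float64(1.4031323737115355), np.int64(15))
 bar 532 [382.1 243.2] dir -103.40819846991766 t -115.61649584810709 157.0795524472798 ends [408.9 355.6] [345.6  90.4] 16.545178848394904
top bench z -0.5042507611294578
 block n 211 x [509.2 540.6 569.1] y [-15.1  -0.1  11. ] zmax 49.51475639873737
 base 
[... 1152 characters left out ...]
294306), np.float64(475.41862300043675), np.float64(1.1756059254603686), np.int64(5)) right (np.float64(-0.2343798902562982), np.float64(584.9388660879774), np.float64(0.9253060026482764), np.int64(5))
 plate 1106 front (np.float64(-0.025427988380788528), np.float64(-57.8139817417598), np.float64(0.4545676772793298), np.int64(17)) L (np.float64(0.059703450783632296), np.float64(466.5800090867068), np.float64(0.7209676291036228), np.int64(12)) R (np.float64(0.012557133969136713), np.float64(623.4998821765447), np.float64(0.8966610330241912), np.int64(12))
 bar 1586 [379.1 238.1] dir -103.36814785312453 t -121.29679287223466 151.3703017704017 ends [407.2 356.1] [344.1  90.8] 14.240873595549004
```

The wrist view shows the block at (314,235), the press front edge at (308,268), and the bar nose at (190,178), with its grip at the top. Now I'll go to the grip.

Call:
send_rows(
  targets=[
    [[0,0,-0.0183,-0.0595,0.1545,-0.1375,-1],[0,0,-0.0183,-0.0595,0.1545,-0.1375,-1],[0,0,-0.0183,-0.0595,0.1545,-0.1375,-1],[0,0,-0.0183,-0.0595,0.1545,-0.1375,-0.3],[0,0,-0.0183,-0.0595,0.1545,-0.1375,-0.3],[0,0,-0.0183,-0.0595,0.1545,-0.1375,-0.3],[0,0,-0.0183,-0.0595,0.1545,-0.1375,-0.3],[0,0,-0.0183,-0.0595,0.1545,-0.1375,-0.3],[0,0,0,0,0,0,-0.3]],
  ],
)

```text
time_s: 4.15
ee_pos: [397.2, 337.7, 98.6]
ee_rot: [-179.7, 0.3, 77.1]
force: [0.2, -0.7, -0.0]
gripper_width: 59.0
gripper_force: 0.0
```

```bash
cat > f2.py <<'E'
from fit import *
s=env.state();print(s["time_s"],s["ee_pos"],s["ee_rot"],s["gripper_width"])
W=wcam(s)
im,D=optics.grab_frame("wrist");cv2.imwrite("pics/w2.png",im[:,:,::-1]);np.save("w2.npy",D)
for n in ["bar_grip","bar_tip"]:
    for q in optics.place_of("wrist",n)[:1]: print(n,np.array(q["at"]),round(q["conf"],2),wonz(q["at"],9,W))
for q in optics.silhouettes("wrist","pry_bar")[:1]:
    v,u=np.nonzero(q["mask"]);X=np.array([wonz(p,9,W) for p in zip(u,v)])[:,:2];c=X.mean(0)
    d=np.linalg.svd(X-c)[2][0];d*=np.sign(-d[1]);t=(X-c)@d
    print(q["conf"],c,np.degrees(np.arctan2(d[1],d[0])),c+d*t.min(),c+d*t.max())
g=s["ee_pos"][:2]
print("line offset of TCP from bar axis (mm, + along perp)",(g-c)@np.array([-d[1],d[0]]),d)
P=wcloud(np.load("w1.npy"),((lambda k:(k[0],Ro.from_euler("xyz",[180,0,89.8],degrees=True).as_matrix()@np.array(optics.camera_info("wrist")["mount"])[:3,:3],Ro.from_euler("xyz",[180,0,89.8],degrees=True).as_matrix()@np.array(optics.camera_info("wrist")["mount"])[:3,3]+[496.8,87,322.6]))(W)))
f=box(P,(540,-4),(60,40),30,60)
for x in range(512,570,8):
    k=f[abs(f[:,0]-x)<4]
    if len(k): t=k[k[:,2]>np.percentile(k[:,2],60)];print(x,k[:,2].max(),t[:,1].mean(),np.percentile(k[:,1],[2,98]))
E
python3 f2.py
```

```text
4.15 [397.2 337.7  98.6] [-179.7    0.3   77.1] 58.988485957051346
bar_grip [295.7 221.5] 0.68 [404.6 329.6   9. ]Traceback (most recent call last):
  File "f2.py", line 12, in <module>
    print("line offset of TCP from bar axis (mm, + along perp)",(g-c)@np.array([-d[1],d[0]]),d)
                                                                   ^
NameError: name 'c' is not defined
```

```bash
cat > f3.py <<'E'
from fit import *
s=env.state();print(s["ee_pos"],s["ee_rot"])
W=wcam(s);im,D=optics.grab_frame("wrist");cv2.imwrite("pics/w2b.png",im[:,:,::-1])
h=cv2.cvtColor(im,cv2.COLOR_RGB2HSV);m=((h[...,0]<8)|(h[...,0]>172))&(h[...,1]>150)&(h[...,2]>60)
n,l,st,ce=cv2.connectedComponentsWithStats(m.astype(np.uint8));k=1+np.argmax(st[1:,4]);print(st[k])
v,u=np.nonzero(l==k);X=np.array([wonz(p,14,W) for p in zip(u,v)])[:,:2];c=X.mean(0)
d=np.linalg.svd(X-c)[2][0];d*=np.sign(-d[1]);t=(X-c)@d
print(c,np.degrees(np.arctan2(d[1],d[0])),c+d*t.min(),c+d*t.max(),(s["ee_pos"][:2]-c)@[-d[1],d[0]])
i=optics.camera_info("wrist");M=np.array(i["mount"]);R=Ro.from_euler("xyz",[180,0,89.8],degrees=True).as_matrix()
P=wcloud(np.load("w1.npy"),(W[0],R@M[:3,:3],R@M[:3,3]+[496.8,87,322.6]))
f=box(P,(540,-4),(60,40),30,60)
for x in range(512,570,8):
    k=f[abs(f[:,0]-x)<4]
    if len(k): t=k[k[:,2]>np.percentile(k[:,2],60)];print(x,k[:,2].max(),t[:,1].mean(),np.percentile(k[:,1],[2,98]))
E
python3 f3.py
```

```text
[401.5 335.9 102.9] [179.9  -0.1  76.9]
[ 278  136   22  133 2667]
[406.7 346. ] -103.55061713937557 [419.5 399.1] [392.7 287.8] -2.7825357177747407
512 48.17228863740195 -2.908932723930354 [-10.2   5.2]
520 49.239305935004666 -2.7431985707849096 [-10.6   6.4]
528 47.491880477103734 -2.968097649225342 [-11.5   6.3]
536 43.180447597790305 -3.0646474290724814 [-10.7   6.3]
544 40.737346369278555 -4.05453492575919 [-12.5   5.8]
552 45.172169006565355 -4.131642162993205 [-12.5   5.4]
560 49.31527743876944 -4.0873643655774075 [-12.9   5.6]
568 49.12074970216338 -4.059409433922111 [-12.9   4.9]
```

View pics/w2b.png

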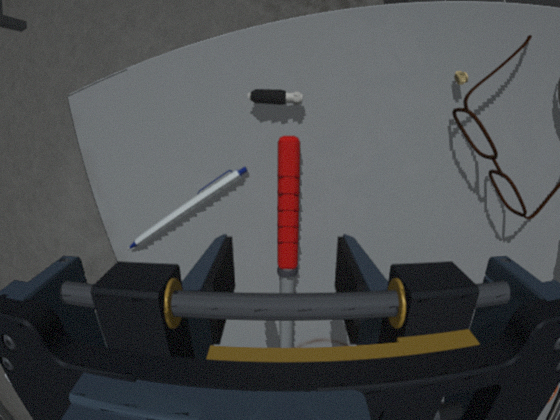

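Call:
send_rows(
  targets=[
    [[0,0,0,0.009,-0.01,-0.15,-0.3],[0,0,0,0,0,-0.15,-0.3],[0,0,0,0,0,-0.14,-0.3],[0,0,0,0,0,-0.03,-0.3],[0,0,0,0,0,-0.025,-0.3],[0,0,0,0,0,0,-0.3],[0,0,0,0,0,0,1],[0,0,0,0,0,0,1],[0,0,0,0,0,0,1],[0,0,0,0,0,0,1],[0,0,0,0,0,0,1],[0,0,0,0,0,0,1]],
  ],
  grip_force=50,
)

```text
time_s: 5.6
ee_pos: [402.8, 334.1, 3.1]
ee_rot: [180.0, -0.0, 76.9]
force: [0.8, 0.2, 0.7]
gripper_width: 17.3
gripper_force: 50.0
```

```bash
cat > plan.py <<'E'
from h import *
import sys
C=np.array([541.5,-3.5,27.7])
def pose(phi,th,s,up=0,off=5.9,C=C,L=250):
    p=np.radians(phi);h=np.array([np.cos(p),np.sin(p),0])
    d=h*np.cos(th)-np.array([0,0,np.sin(th)]);n=h*np.sin(th)+np.array([0,0,np.cos(th)])
    A=C+15.5*n+np.array([0,0,up]);G=A-d*(L-s)
    R=np.stack([-d,np.cross(-n,-d),-n],1)
    return G-off*n,R
def delta(p0,R0,p1,R1,n):
    rv=Ro.from_matrix(R1@R0.T).as_rotvec()/(np.pi/2)/n;sh=(p1-p0)/200/n
    return np.round(np.r_[rv,sh],4).tolist()
def cur():
    s=env.state();return s["ee_pos"],Ro.from_euler("xyz",s["ee_rot"],degrees=True).as_matrix()
def barnow(off=5.9,L=250):
    p,R=cur();G=p-off*R[:,2];d=-R[:,0];return G,d,G+L*d
E
python3 - <<'E'
from plan import *
p,R=cur();u=p+[0,0,140]
a=pose(-104.9,.34,30,45);print(a[0],Ro.from_matrix(a[1]).as_euler("xyz",degrees=True));print("12 rows",delta(u,R,*a,12))
b=pose(-104.9,.34,30,0);print("down 4",delta(*a,*b,4));c=pose(-104.9,.34,71);print("in 10",delta(*b,*c,10))
E
```

```text
[594.  193.8 155.1] [180.  -19.5  75.1]
12 rows [0.0175, -0.0043, -0.0016, 0.0797, -0.0584, 0.005]
down 4 [0.0, 0.0, 0.0, 0.0, 0.0, -0.0562]
in 10 [0.0, 0.0, 0.0, -0.005, -0.0187, -0.0068]
```

Call:
send_rows(
  targets=[
    [[0,0,0,0,0,0.1,1],[0,0,0,0,0,0.2,1],[0,0,0,0,0,0.2,1],[0,0,0,0,0,0.2,1],[0,0,0,0,0,0,1],[0,0,0,0,0,0,1]],
  ],
)

```text
time_s: 6.2
ee_pos: [402.4, 333.9, 143.1]
ee_rot: [180.0, -0.0, 76.9]
force: [-0.4, -1.1, -4.0]
gripper_width: 17.6
gripper_force: 50.0
```

Call:
send_rows(
  targets=[
    [[0.0175,-0.0043,-0.0016,0.08,-0.0584,0.005,1],[0.0175,-0.0043,-0.0016,0.08,-0.0584,0.005,1],[0.0175,-0.0043,-0.0016,0.08,-0.0584,0.005,1],[0.0175,-0.0043,-0.0016,0.08,-0.0584,0.005,1],[0.0175,-0.0043,-0.0016,0.08,-0.0584,0.005,1],[0.0175,-0.0043,-0.0016,0.08,-0.0584,0.005,1],[0.0175,-0.0043,-0.0016,0.08,-0.0584,0.005,1],[0.0175,-0.0043,-0.0016,0.08,-0.0584,0.005,1],[0.0175,-0.0043,-0.0016,0.08,-0.0584,0.005,1],[0.0175,-0.0043,-0.0016,0.08,-0.0584,0.005,1],[0.0175,-0.0043,-0.0016,0.08,-0.0584,0.005,1],[0.0175,-0.0043,-0.0016,0.08,-0.0584,0.005,1]],
  ],
)

```text
time_s: 7.4
ee_pos: [593.5, 192.8, 151.7]
ee_rot: [-179.6, -19.4, 75.0]
force: [-0.5, -0.3, -1.8]
gripper_width: 17.7
gripper_force: 50.0
```

Call:
send_rows(
  targets=[
    [[0,0,0,0,0,0,1],[0,0,0,0,0,0,1],[0,0,0,0,0,0,1]],
  ],
)

```text
time_s: 7.7
ee_pos: [593.1, 194.2, 153.5]
ee_rot: [-179.7, -19.4, 75.1]
force: [-0.4, -0.5, -2.3]
gripper_width: 17.6
gripper_force: 50.0
```

```bash
cat > look.py <<'E'
from fit import *
import sys
from plan import barnow,cur
tag=sys.argv[1];s=env.state();print(s["time_s"],s["ee_pos"],s["ee_rot"],"F",s["force"],"T",s["torque"],s["gripper_width"])
W=wcam(s);im,D=optics.grab_frame("wrist");cv2.imwrite(f"pics/w{tag}.png",im[:,:,::-1]);np.save(f"w{tag}.npy",D)
G,d,T=barnow();print("bar G",G,"tip",T,"phi",np.degrees(np.arctan2(d[1],d[0])),"slope",-np.arcsin(d[2]))
for n,z in dict(bar_tip=T[2],press_lip=41,fulcrum_crest=37.7,pocket=5).items():
    for q in optics.place_of("wrist",n)[:1]: print(n,np.array(q["at"]),round(q["conf"],2),wonz(q["at"],z,W))
for c in ["side","top"]:
    i2,D2=optics.grab_frame(c);cv2.imwrite(f"pics/{c}{tag}.png",i2[:,:,::-1]);np.save(f"{c}{tag}.npy",D2)
    for n,z in dict(bar_tip=T[2],press_lip=41).items():
        for q in optics.place_of(c,n)[:1]: print(c,n,np.array(q["at"]),round(q["conf"],2),onz(c,q["at"],z))
E
python3 look.py 3
python3 -c "
import cv2;im=cv2.imread('pics/w3.png');cv2.imwrite('pics/w3c.png',cv2.resize(im[150:350,180:440],None,fx=3,fy=3)[:600,:780])"
```

```text
7.7 [593.1 194.2 153.5] [-179.7  -19.4   75.1] F [-0.4 -0.5 -2.3] T [-0.3  0.2 -0.1] 17.648300208738014
bar G [592.9 192.6 159.6] tip [532.4 -35.4  76.5] phi -104.85877262052468 slope 0.3386624979456494
side bar_tip [275.9 209.7] 0.66 [533.5 -40.7  76.5]
side press_lip [278.1 213.5] 0.82 [528.3 -48.9  41. ]
```

View pics/w3c.png

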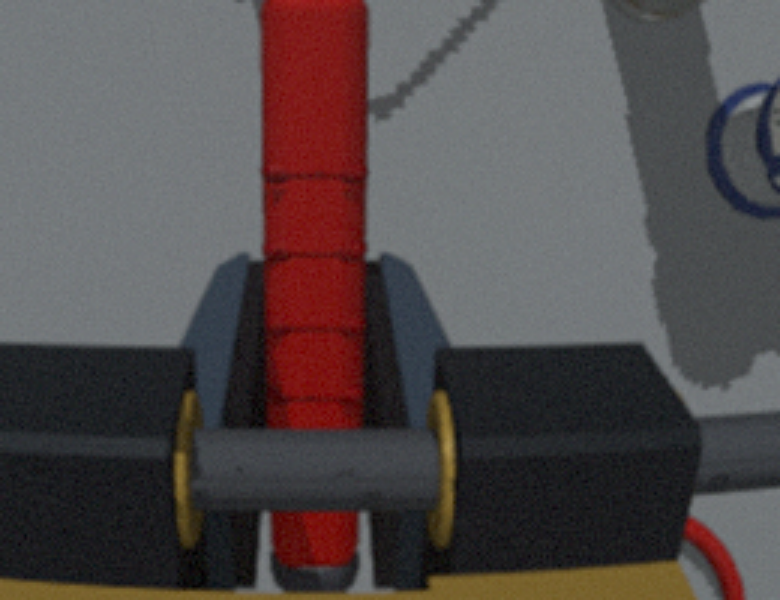

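The crop shows the red grip held squarely in the pads, at columns 265-365. Next I'll check the bar's line in the side camera.

```bash
cat > barfit.py <<'E'
from fit import *
from plan import barnow
import sys
def fit(tag):
    G,d,T=barnow()
    for c in ["side","top"]:
        P=cloud(c,np.load(f"{c}{tag}.npy"));t=(P-G)@d;q=(P-G)-t[:,None]*d;m=(np.linalg.norm(q,axis=1)<16)&(t>70)&(t<262)
        P=P[m];t=t[m]
        if len(P)<20: print(c,len(P));continue
        A=[np.polyfit(t,P[:,i],1) for i in range(3)];k=np.array([a[0] for a in A])
        e=np.array([np.polyval(a,240) for a in A])
        print(c,len(P),"tmax",np.percentile(t,99.5),"phi",np.degrees(np.arctan2(k[1],k[0])),"slope",-k[2]/np.linalg.norm(k),"at240 fit",e,"model",G+240*d)
fit(sys.argv[1])
E
python3 barfit.py 3; ls pics
python3 -c "
import cv2;im=cv2.imread('pics/side3.png');cv2.imwrite('pics/s3c.png',cv2.resize(im[140:290,200:340],None,fx=4,fy=4))"
```

```text
side 54 tmax 249.10316414469028 phi -101.48765397664852 slope 0.3333912254187671 at240 fit [534.3 -28.   85.4] model [536.1 -26.7  80.7]
top 95 tmax 112.75796082700028 phi -108.11727858756899 slope 0.3243955179231903 at240 fit [524.7 -25.6  85.7] model [536.1 -26.7  80.7]
side0.png
side3.png
top0.png
top3.png
w1.png
w2.png
w2b.png
w3.png
w3c.png
```

View pics/s3c.png

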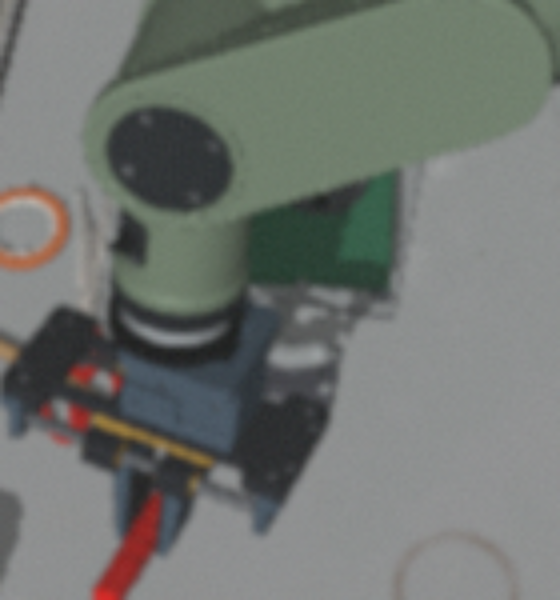

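The side crop shows the arm hiding the nose, but the depth fit agrees with the model. Lowering toward the waist.

Call:
send_rows(
  targets=[
    [[0,0,0,0.001,0,-0.05,1],[0,0,0,0.001,0,-0.05,1],[0,0,0,0.001,0,-0.05,1],[0,0,0,0,0,-0.03,1],[0,0,0,0,0,-0.015,1],[0,0,0,0,0,0,1],[0,0,0,0,0,0,1]],
  ],
)

```text
time_s: 8.95
ee_pos: [595.5, 193.9, 116.2]
ee_rot: [-180.0, -19.5, 75.1]
force: [0.2, 0.3, -1.8]
gripper_width: 17.5
gripper_force: 50.0
```

Call:
send_rows(
  targets=[
    [[0,0,0,0,0,-0.005,1],[0,0,0,0,0,0,1],[0,0,0,0,0,0,1]],
  ],
)

```text
time_s: 9.25
ee_pos: [595.4, 193.8, 115.3]
ee_rot: [-180.0, -19.5, 75.1]
force: [-0.3, 0.2, -2.0]
gripper_width: 17.7
gripper_force: 50.0
```

Call:
send_rows(
  targets=[
    [[0,0,0,0,0,-0.005,1],[0,0,0,0,0,0,1],[0,0,0,0,0,0,1]],
  ],
)

```text
time_s: 9.55
ee_pos: [595.2, 193.8, 114.0]
ee_rot: [-179.9, -19.5, 75.1]
force: [-0.5, 0.0, -3.0]
gripper_width: 17.8
gripper_force: 50.0
```

Call:
send_rows(
  targets=[
    [[0,0,0,0,0,-0.005,1],[0,0,0,0,0,0,1],[0,0,0,0,0,0,1]],
  ],
)

```text
time_s: 9.85
ee_pos: [595.2, 193.8, 112.9]
ee_rot: [-179.9, -19.5, 75.1]
force: [0.3, -0.4, -2.9]
gripper_width: 17.7
gripper_force: 50.0
```

Call:
send_rows(
  targets=[
    [[0,0,0,-0.006,0,-0.006,1],[0,0,0,0,0,0,1],[0,0,0,0,0,0,1]],
  ],
)

```text
time_s: 10.15
ee_pos: [594.0, 193.8, 111.7]
ee_rot: [-179.9, -19.5, 75.1]
force: [-0.8, -0.6, -2.2]
gripper_width: 17.7
gripper_force: 50.0
```

Call:
send_rows(
  targets=[
    [[0,0,0,0,0,-0.006,1],[0,0,0,0,0,0,1],[0,0,0,0,0,0,1]],
  ],
)

```text
time_s: 10.45
ee_pos: [594.0, 193.8, 110.5]
ee_rot: [-179.9, -19.5, 75.1]
force: [0.7, -0.8, -2.2]
gripper_width: 17.7
gripper_force: 50.0
```

Call:
send_rows(
  targets=[
    [[0,0,0,0,0,-0.006,1],[0,0,0,0,0,0,1],[0,0,0,0,0,0,1]],
  ],
)

```text
time_s: 10.75
ee_pos: [594.2, 193.7, 109.4]
ee_rot: [-180.0, -19.5, 75.1]
force: [-0.0, -0.7, -1.7]
gripper_width: 17.3
gripper_force: 50.0
```

Call:
send_rows(
  targets=[
    [[0,0,0,0,0,-0.006,1],[0,0,0,0,0,0,1],[0,0,0,0,0,0,1]],
  ],
)

```text
time_s: 11.05
ee_pos: [594.3, 193.7, 108.3]
ee_rot: [-180.0, -19.5, 75.2]
force: [0.2, -1.1, -1.0]
gripper_width: 17.5
gripper_force: 50.0
```

Call:
send_rows(
  targets=[
    [[0,0,0,0,0,-0.006,1],[0,0,0,0,0,0,1],[0,0,0,0,0,0,1]],
  ],
)

```text
time_s: 11.35
ee_pos: [594.2, 193.8, 107.2]
ee_rot: [-180.0, -19.5, 75.1]
force: [0.9, -0.7, 0.2]
gripper_width: 17.9
gripper_force: 50.0
```

Call:
send_rows(
  targets=[
    [[0,0,0,0,0,-0.006,1],[0,0,0,0,0,0,1],[0,0,0,0,0,0,1]],
  ],
)

```text
time_s: 11.65
ee_pos: [594.1, 193.8, 105.8]
ee_rot: [-180.0, -19.5, 75.1]
force: [0.8, -1.3, 0.6]
gripper_width: 17.3
gripper_force: 50.0
```

Call:
send_rows(
  targets=[
    [[0,0,0,0,0,0.007,1],[0,0,0,-0.005,-0.0187,-0.0068,1],[0,0,0,-0.005,-0.0187,-0.0068,1],[0,0,0,-0.005,-0.0187,-0.0068,1],[0,0,0,-0.005,-0.0187,-0.0068,1],[0,0,0,-0.005,-0.0187,-0.0068,1],[0,0,0,0,0,0,1],[0,0,0,0,0,0,1]],
  ],
)

```text
time_s: 12.45
ee_pos: [588.9, 174.8, 100.2]
ee_rot: [-179.9, -19.4, 75.1]
force: [0.8, -1.0, -1.2]
gripper_width: 17.6
gripper_force: 50.0
```

Call:
send_rows(
  targets=[
    [[0,0,0,0,0,0,1]],
  ],
)

```text
time_s: 12.55
ee_pos: [589.0, 175.1, 100.3]
ee_rot: [-179.9, -19.5, 75.1]
force: [0.9, -1.4, -1.7]
gripper_width: 17.5
gripper_force: 50.0
```

```bash
python3 look.py 4; python3 barfit.py 4
```

```text
12.55 [589.  175.1 100.3] [-179.9  -19.5   75.1] F [ 0.9 -1.4 -1.7] T [-0.8  0.1  0.1] 17.45228200264442
bar G [588.5 173.2 106. ] tip [528.  -54.6  22.7] phi -104.87305353866407 slope 0.3396177636857071
side bar_tip [279.1 212.9] 0.72 [527.1 -61.6  22.7]
side press_lip [279.2 213.2] 0.61 [525.2 -50.4  41. ]
side 74 tmax 261.74244982555473 phi -96.95176850591274 slope 0.34751915977929554 at240 fit [529.2 -46.   28.5] model [530.4 -45.4  26. ]
top 0
```

```bash
python3 - <<'E'
from plan import *
a=pose(-104.9,.34,50.5);b=pose(-104.9,.31,70);print(delta(*a,*b,8))
for th in (.31,.1,0,-.05,-.06): print(th,pose(-104.9,th,70)[0])
E
```

```text
[-0.0023, 0.0006, -0.0, -0.0026, -0.0099, -0.0072]
0.31 [584.8 159.3  91.8]
0.1 [587.3 168.7  55.2]
0 [587.8 170.4  37.3]
-0.05 [587.8 170.7  28.3]
-0.06 [587.8 170.7  26.5]
```

Call:
send_rows(
  targets=[
    [[-0.0023,0.0006,0,-0.0026,-0.0099,-0.0072,1],[-0.0023,0.0006,0,-0.0026,-0.0099,-0.0072,1],[-0.0023,0.0006,0,-0.0026,-0.0099,-0.0072,1],[-0.0023,0.0006,0,-0.0026,-0.0099,-0.0072,1],[-0.0023,0.0006,0,-0.0026,-0.0099,-0.0072,1],[-0.0023,0.0006,0,-0.0026,-0.0099,-0.0072,1],[-0.0023,0.0006,0,-0.0026,-0.0099,-0.0072,1],[-0.0023,0.0006,0,-0.0026,-0.0099,-0.0072,1],[0,0,0,0,0,0,1],[0,0,0,0,0,0,1]],
  ],
)

```text
time_s: 14.1
ee_pos: [584.8, 159.0, 88.7]
ee_rot: [-179.9, -17.7, 75.1]
force: [1.1, -1.9, -1.1]
gripper_width: 17.8
gripper_force: 50.0
```

```bash
python3 look.py 5; python3 barfit.py 5;python3 -c "
import cv2;im=cv2.imread('pics/side5.png');cv2.imwrite('pics/s5c.png',cv2.resize(im[170:290,210:350],None,fx=5,fy=5))"
```

```text
14.1 [584.8 159.   88.7] [-179.9  -17.7   75.1] F [ 1.1 -1.9 -1.1] T [-0.9 -0.   0.1] 17.80383642384391
bar G [584.4 157.3  94.4] tip [523.3 -72.8  18.3] phi -104.86979698331471 slope 0.309445277848365
side bar_tip [282.4 209.4] 0.49 [519.2 -77.5  18.3]
side press_lip [278.6 215.6] 0.86 [525.8 -42.1  41. ]
side 76 tmax 253.10831895685632 phi -100.3384429958182 slope 0.38501411598282853 at240 fit [523.4 -62.6  20.6] model [525.7 -63.4  21.3]
top 0
```

View pics/s5c.png

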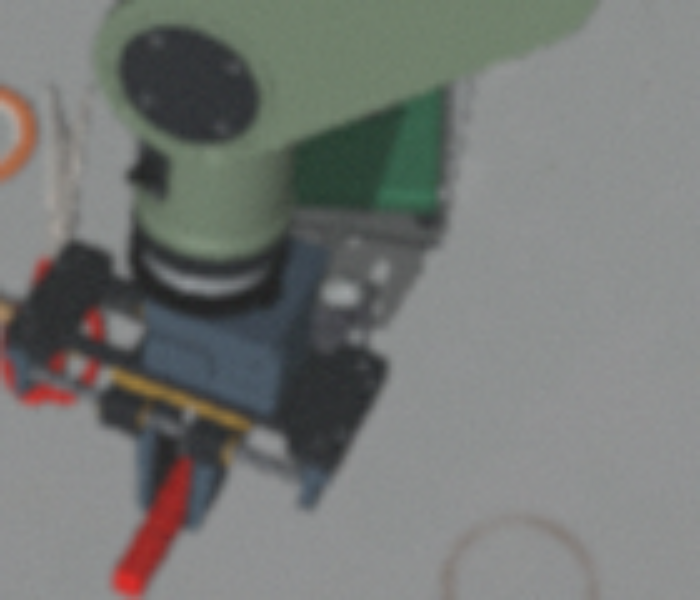

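The side crop shows the nose hidden under the hand; forces are light, so the insertion met no obstacle. Now I'll start levering.

```bash
python3 - <<'E'
from plan import *
for a,b,n in ((.31,.13,10),(.13,.05,8),(.05,0,6),(0,-.05,6)): print(a,b,n,delta(*pose(-104.9,a,70),*pose(-104.9,b,70),n))
E
```

```text
0.31 0.13 10 [-0.0111, 0.0029, 0.0, 0.0011, 0.0042, -0.0156]
0.13 0.05 8 [-0.0062, 0.0016, 0.0, 0.0003, 0.0012, -0.0089]
0.05 0 6 [-0.0051, 0.0014, -0.0, 0.0002, 0.0006, -0.0075]
0 -0.05 6 [-0.0051, 0.0014, 0.0, 0.0001, 0.0002, -0.0075]
```

Call:
send_rows(
  targets=[
    [[-0.0111,0.0029,0,0.0011,0.0042,-0.0156,1],[-0.0111,0.0029,0,0.0011,0.0042,-0.0156,1],[-0.0111,0.0029,0,0.0011,0.0042,-0.0156,1],[-0.0111,0.0029,0,0.0011,0.0042,-0.0156,1],[-0.0111,0.0029,0,0.0011,0.0042,-0.0156,1]],
  ],
)

```text
time_s: 15.15
ee_pos: [585.9, 163.7, 73.0]
ee_rot: [-180.0, -12.5, 75.2]
force: [1.0, -2.4, 0.2]
gripper_width: 17.4
gripper_force: 50.0
```

Call:
send_rows(
  targets=[
    [[-0.0111,0.0029,0,0.0011,0.0042,-0.0156,1],[-0.0111,0.0029,0,0.0011,0.0042,-0.0156,1],[-0.0111,0.0029,0,0.0011,0.0042,-0.0156,1]],
  ],
)

```text
time_s: 15.45
ee_pos: [586.5, 166.1, 63.6]
ee_rot: [-180.0, -9.4, 75.1]
force: [0.9, -1.7, 0.6]
gripper_width: 17.7
gripper_force: 50.0
```

Call:
send_rows(
  targets=[
    [[-0.0111,0.0029,0,0.0011,0.0042,-0.0156,1],[-0.0111,0.0029,0,0.0011,0.0042,-0.0156,1],[0,0,0,0,0,0,1]],
  ],
)

```text
time_s: 15.75
ee_pos: [586.6, 166.9, 57.4]
ee_rot: [-179.9, -7.2, 75.2]
force: [-1.5, -5.8, 3.5]
gripper_width: 17.8
gripper_force: 50.0
```

```bash
python3 -c "
from plan import *
s=env.state();print(s['force'],s['torque'],*barnow())"
```

```text
[-1.5 -5.8  3.5] [-1.4  0.3  0.1] [586.4 166.1  63.2] [-0.3 -1.  -0.1] [523.  -73.6  31.7]
```

Call:
send_rows(
  targets=[
    [[-0.0062,0.0016,0,0.0003,0.0012,-0.0089,1],[-0.0062,0.0016,0,0.0003,0.0012,-0.0089,1],[-0.0062,0.0016,0,0.0003,0.0012,-0.0089,1],[-0.0062,0.0016,0,0.0003,0.0012,-0.0089,1],[0,0,0,0,0,0,1]],
  ],
  grip_force=60,
)

```text
time_s: 16.25
ee_pos: [586.6, 167.4, 50.7]
ee_rot: [-180.0, -4.9, 75.2]
force: [-2.0, -8.3, 6.0]
gripper_width: 17.5
gripper_force: 60.0
```

Call:
send_rows(
  targets=[
    [[-0.0062,0.0016,0,0.0003,0.0012,-0.0089,1],[-0.0062,0.0016,0,0.0003,0.0012,-0.0089,1],[-0.0062,0.0016,0,0.0003,0.0012,-0.0089,1],[-0.0062,0.0016,0,0.0003,0.0012,-0.0089,1],[0,0,0,0,0,0,1]],
  ],
)

```text
time_s: 16.75
ee_pos: [586.6, 167.7, 43.7]
ee_rot: [-179.9, -2.6, 75.2]
force: [-2.6, -10.8, 7.0]
gripper_width: 18.0
gripper_force: 60.0
```

```bash
python3 look.py 6 | grep -v none;python3 barfit.py 6
```

```text
16.75 [586.6 167.7  43.7] [-179.9   -2.6   75.2] F [ -2.6 -10.8   7. ] T [-1.4  0.4  0.2] 17.994114583387372
bar G [586.5 167.5  49.7] tip [522.7 -74.   38.5] phi -104.822243980259 slope 0.04494032358152733
fulcrum_crest [452.4  44. ] 0.47 [718.4 269.1  37.7]
side 17
top 0
```

Call:
send_rows(
  targets=[
    [[0,0,0,-0.0007,-0.0025,0,1],[0,0,0,-0.0007,-0.0025,0,1],[0,0,0,0,0,0,1]],
  ],
)

```text
time_s: 17.6
ee_pos: [586.9, 167.6, 44.2]
ee_rot: [180.0, -2.7, 75.1]
force: [-2.7, -5.8, 7.1]
gripper_width: 17.6
gripper_force: 60.0
```

Call:
send_rows(
  targets=[
    [[-0.0051,0.0014,0,-0.0002,-0.0006,-0.0075,1],[-0.0051,0.0014,0,-0.0002,-0.0006,-0.0075,1],[-0.0051,0.0014,0,-0.0002,-0.0006,-0.0075,1],[0,0,0,0,0,0,1]],
  ],
)

```text
time_s: 18.0
ee_pos: [586.8, 167.6, 39.8]
ee_rot: [-180.0, -1.3, 75.1]
force: [-1.9, -7.3, 8.4]
gripper_width: 17.7
gripper_force: 60.0
```

Call:
send_rows(
  targets=[
    [[-0.0051,0.0014,0,-0.0002,-0.0006,-0.0075,1],[-0.0051,0.0014,0,-0.0002,-0.0006,-0.0075,1],[-0.0051,0.0014,0,-0.0002,-0.0006,-0.0075,1],[0,0,0,0,0,0,1]],
  ],
)

```text
time_s: 18.4
ee_pos: [586.7, 167.4, 35.5]
ee_rot: [-180.0, 0.1, 75.1]
force: [-3.1, -4.5, 9.6]
gripper_width: 17.7
gripper_force: 60.0
```

```bash
python3 look.py 7 | grep -v none;python3 barfit.py 7;python3 -c "
import numpy as np
from fit import *
for t in ('0','5','7'):
    P=cloud('side',np.load(f'side{t}.npy'));g=box(P,(510,-75),(22,22),50,75);print(t,len(g),np.linalg.lstsq(np.c_[g[:,:2]-[510,-70],np.ones(len(g))],g[:,2],rcond=None)[0] if len(g)>9 else '')"
```

```text
18.4 [586.7 167.4  35.5] [-180.     0.1   75.1] F [-3.1 -4.5  9.6] T [-0.7  0.5  0.1] 17.74180581433734
bar G [586.8 167.5  41.5] tip [522.5 -74.1  41.9] phi -104.89277774964229 slope -0.0018637379439239152
side press_lip [279.4 213.9] 0.79 [524.3 -48.1  41. ]
side 1
top 0
0 213 [ 0.  -0.1 62.6]
5 211 [ 0.  -0.1 62.2]
7 11 [ 0.4  0.1 64.5]
```

Call:
send_rows(
  targets=[
    [[-0.0051,0.0014,0,-0.0002,-0.0006,-0.0075,1],[-0.0051,0.0014,0,-0.0002,-0.0006,-0.0075,1],[-0.0051,0.0014,0,-0.0002,-0.0006,-0.0075,1],[0,0,0,0,0,0,1]],
  ],
)

```text
time_s: 19.35
ee_pos: [586.7, 167.3, 31.1]
ee_rot: [-180.0, 1.5, 75.1]
force: [-2.0, -5.7, 8.9]
gripper_width: 17.6
gripper_force: 60.0
```

Call:
send_rows(
  targets=[
    [[-0.0051,0.0014,0,-0.0002,-0.0006,-0.0075,1],[-0.0051,0.0014,0,-0.0002,-0.0006,-0.0075,1],[0,0,0,0,0,0,1],[0,0,0,0,0,0,1]],
  ],
)

```text
time_s: 19.75
ee_pos: [586.7, 167.1, 28.3]
ee_rot: [-180.0, 2.5, 75.1]
force: [-1.9, -3.8, 9.3]
gripper_width: 17.9
gripper_force: 60.0
```

```bash
python3 look.py 8 | grep -v none;python3 - <<'E'
from plan import *
import cv2
for t in (0,.5): pass
a=cv2.imread('pics/side8.png')[170:240,240:320];b=cv2.imread('pics/top8.png')[160:270,250:390]
cv2.imwrite('pics/c8.png',np.hstack([cv2.resize(a,(400,350),interpolation=2),cv2.resize(b,(400,350),interpolation=2)]))
E
```

```text
19.75 [586.7 167.1  28.3] [-180.     2.5   75.1] F [-1.9 -3.8  9.3] T [-0.6  0.5  0.1] 17.872790820409623
bar G [586.8 167.3  34.2] tip [522.4 -74.   44.9] phi -104.92345110930123 slope -0.0427591184998639
side press_lip [279.2 212.5] 0.69 [525.5 -52.8  41. ]
```

View pics/c8.png

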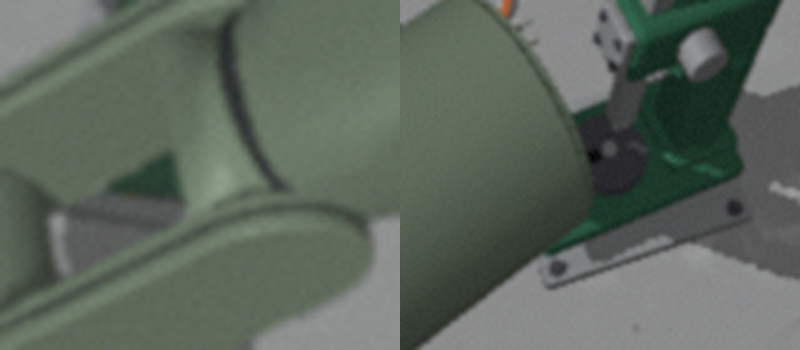

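Left crop: the nose is hidden by the arm. Right crop: the press base and plate edge at (650,230) are still visible from the top, so I can track its yaw. The force has levelled off at about 11.5 N, so the foot is clear. Now the swing.

```bash
python3 - <<'E'
from plan import *
ph=[-104.9,-99,-93,-87,-83,-79,-75];s=[72.5,71.5,70.5,69.5,69,69,69]
p,R=cur();q=pose(ph[0],-.043,s[0]);print(p-q[0])
for i in range(6): print(ph[i],ph[i+1],delta(*pose(ph[i],-.043,s[i]),*pose(ph[i+1],-.043,s[i+1]),12 if i<3 else 8))
E
cat > st.py <<'E'
from plan import *
s=env.state();G,d,T=barnow();ph=np.arctan2(d[1],d[0]);perp=np.array([-np.sin(ph),np.cos(ph),0])
F=s["force"];print(s["time_s"],"phi",np.degrees(ph),"slope %.3f"%-d[2],"G",G,"tip",T,"F",F,"side %.2f axial %.2f"%(F@perp,F@d),"T",s["torque"])
t=170/np.hypot(d[0],d[1]);k=(G[1]-C[1])/-d[1];print("at crest x,z",(G+k*d)[[0,2]],"s",250-k)
E
python3 st.py
```

```text
[-0.5 -1.2 -1.3]
-104.9 -99 [0.0, -0.0, 0.0055, -0.0074, 0.002, -0.0]
-99 -93 [0.0, 0.0, 0.0056, -0.0077, 0.0012, -0.0]
-93 -87 [0.0, -0.0, 0.0056, -0.0079, 0.0004, -0.0]
-87 -83 [0.0, -0.0, 0.0056, -0.0079, -0.0004, -0.0]
-83 -79 [0.0, 0.0, 0.0056, -0.0078, -0.0012, 0.0]
-79 -75 [0.0, -0.0, 0.0056, -0.0077, -0.0018, 0.0]
20.3 phi -104.92730109928866 slope -0.043 G [586.8 167.3  34.2] tip [522.4 -74.   44.9] F [-3.3 -3.1  8.7] side -2.43 axial 4.22 T [-0.5  0.4  0.1]
at crest x,z [541.2  41.8] s 73.04118152508363
```

Call:
send_rows(
  targets=[
    [[0,0,0.0055,-0.0074,0.002,0,1],[0,0,0.0055,-0.0074,0.002,0,1],[0,0,0.0055,-0.0074,0.002,0,1],[0,0,0.0055,-0.0074,0.002,0,1],[0,0,0.0055,-0.0074,0.002,0,1],[0,0,0.0055,-0.0074,0.002,0,1]],
  ],
)

```text
time_s: 20.9
ee_pos: [578.5, 169.7, 28.2]
ee_rot: [179.9, 2.4, 78.0]
force: [-0.5, -3.9, 7.7]
gripper_width: 17.2
gripper_force: 60.0
```

Call:
send_rows(
  targets=[
    [[0,0,0.0055,-0.0074,0.002,0,1],[0,0,0.0055,-0.0074,0.002,0,1],[0,0,0.0055,-0.0074,0.002,0,1],[0,0,0.0055,-0.0074,0.002,0,1],[0,0,0.0055,-0.0074,0.002,0,1],[0,0,0.0055,-0.0074,0.002,0,1]],
  ],
)

```text
time_s: 21.5
ee_pos: [569.6, 172.1, 28.1]
ee_rot: [179.9, 2.4, 81.0]
force: [-1.5, -4.3, 7.3]
gripper_width: 17.4
gripper_force: 60.0
```

```bash
python3 st.py
```

```text
21.5 phi -99.04077379109975 slope -0.042 G [569.7 172.4  34. ] tip [530.4 -74.3  44.5] F [-1.5 -4.3  7.3] side -0.80 axial 4.75 T [-0.6  0.2 -0.2]
at crest x,z [541.7  41.5] s 71.74957488429243
```

Call:
send_rows(
  targets=[
    [[0,0,0.0056,-0.0077,0.0012,0,1],[0,0,0.0056,-0.0077,0.0012,0,1],[0,0,0.0056,-0.0077,0.0012,0,1],[0,0,0.0056,-0.0077,0.0012,0,1],[0,0,0.0056,-0.0077,0.0012,0,1],[0,0,0.0056,-0.0077,0.0012,0,1]],
  ],
)

```text
time_s: 22.1
ee_pos: [560.5, 173.9, 28.2]
ee_rot: [179.9, 2.4, 84.0]
force: [-0.7, -3.3, 6.5]
gripper_width: 17.5
gripper_force: 60.0
```

Call:
send_rows(
  targets=[
    [[0,0,0.0056,-0.0077,0.0012,0,1],[0,0,0.0056,-0.0077,0.0012,0,1],[0,0,0.0056,-0.0077,0.0012,0,1],[0,0,0.0056,-0.0077,0.0012,0,1],[0,0,0.0056,-0.0077,0.0012,0,1],[0,0,0.0056,-0.0077,0.0012,0,1]],
  ],
)

```text
time_s: 22.7
ee_pos: [551.2, 175.1, 28.1]
ee_rot: [179.9, 2.4, 87.0]
force: [-0.8, -3.7, 6.5]
gripper_width: 17.4
gripper_force: 60.0
```

```bash
python3 st.py; cat > yaw.py <<'E'
# press yaw & plate from the top camera
from fit import *
import sys
im,D=optics.grab_frame("top");t=sys.argv[1];cv2.imwrite(f"pics/t{t}.png",im[:,:,::-1]);np.save(f"t{t}.npy",D)
for n in ("top0.npy",f"t{t}.npy"):
    P=cloud("top",np.load(n));g=box(P,(540,-150),(110,80),50,70);print(n,len(g),"baseL x(y)",edge(g,-200,-130,0,-1))
    r=edge(box(P,(540,-150),(110,80),7,16),-200,-130,0,-1);print(" plateL",r)
E
python3 yaw.py 9
```

```text
22.7 phi -92.99168827368621 slope -0.042 G [551.2 175.3  34. ] tip [538.2 -74.1  44.4] F [-0.8 -3.7  6.5] side -0.57 axial 3.98 T [-0.6  0.1 -0.3]
at crest x,z [541.9  41.5] s 70.7610280370416
top0.npy 1362 baseL x(y) (np.float64(-0.1232679086659595), np.float64(482.5807177289188), np.float64(1.0737877993447869), np.int64(18))
 plateL (np.float64(0.042004062565485834), np.float64(464.63867257432844), np.float64(0.9970780841989807), np.int64(18))
t9.npy 648 baseL x(y) (np.float64(-0.03197804313027581), np.float64(487.1373212409476), np.float64(0.6245502680471827), np.int64(18))
 plateL (np.float64(0.03882051966464008), np.float64(464.6572549497278), np.float64(0.7522801603209172), np.int64(17))
```

Call:
send_rows(
  targets=[
    [[0,0,0.0056,-0.0079,0.0004,0,1],[0,0,0.0056,-0.0079,0.0004,0,1],[0,0,0.0056,-0.0079,0.0004,0,1],[0,0,0.0056,-0.0079,0.0004,0,1],[0,0,0.0056,-0.0079,0.0004,0,1],[0,0,0.0056,-0.0079,0.0004,0,1]],
  ],
)

```text
time_s: 23.35
ee_pos: [541.8, 175.7, 28.1]
ee_rot: [179.9, 2.4, 90.0]
force: [-0.1, -3.6, 7.1]
gripper_width: 17.6
gripper_force: 60.0
```

Call:
send_rows(
  targets=[
    [[0,0,0.0056,-0.0079,0.0004,0,1],[0,0,0.0056,-0.0079,0.0004,0,1],[0,0,0.0056,-0.0079,0.0004,0,1],[0,0,0.0056,-0.0079,0.0004,0,1],[0,0,0.0056,-0.0079,0.0004,0,1],[0,0,0.0056,-0.0079,0.0004,0,1]],
  ],
)

```text
time_s: 23.95
ee_pos: [532.4, 175.7, 28.1]
ee_rot: [179.9, 2.4, 93.1]
force: [0.5, -5.5, 6.9]
gripper_width: 17.8
gripper_force: 60.0
```

```bash
python3 st.py; python3 yaw.py 10
```

```text
23.95 phi -86.92829225221314 slope -0.042 G [532.4 176.   34. ] tip [545.7 -73.4  44.6] F [ 0.5 -5.5  6.9] side 0.22 axial 5.83 T [-0.7 -0.  -0.2]
at crest x,z [542.   41.6] s 70.09448793671544
top0.npy 1362 baseL x(y) (np.float64(-0.1232679086659595), np.float64(482.5807177289188), np.float64(1.0737877993447869), np.int64(18))
 plateL (np.float64(0.042004062565485834), np.float64(464.63867257432844), np.float64(0.9970780841989807), np.int64(18))
t10.npy 622 baseL x(y) (np.float64(0.11247046980280748), np.float64(489.6931637725512), np.float64(1.0066151261519591), np.int64(3))
 plateL (np.float64(0.02303345158763011), np.float64(464.1885566474372), np.float64(0.9476968067962701), np.int64(13))
```

Call:
send_rows(
  targets=[
    [[0,0,0.0034,-0.0047,-0.0002,0,1],[0,0,0.0034,-0.0047,-0.0002,0,1],[0,0,0.0034,-0.0047,-0.0002,0,1]],
  ],
)

```text
time_s: 24.3
ee_pos: [529.6, 175.6, 28.1]
ee_rot: [179.9, 2.4, 94.0]
force: [0.8, -4.7, 6.6]
gripper_width: 17.5
gripper_force: 60.0
```

Call:
send_rows(
  targets=[
    [[0,0,0.0034,-0.0047,-0.0002,0,1],[0,0,0.0034,-0.0047,-0.0002,0,1],[0,0,0.0034,-0.0047,-0.0002,0,1]],
  ],
)

```text
time_s: 24.6
ee_pos: [526.8, 175.5, 28.1]
ee_rot: [179.9, 2.4, 94.9]
force: [-0.0, -5.0, 7.0]
gripper_width: 17.6
gripper_force: 60.0
```

Call:
send_rows(
  targets=[
    [[0,0,0.0034,-0.0047,-0.0003,0,1],[0,0,0.0034,-0.0047,-0.0003,0,1]],
  ],
)

```text
time_s: 24.8
ee_pos: [524.9, 175.4, 28.1]
ee_rot: [179.9, 2.4, 95.5]
force: [0.2, -5.8, 7.2]
gripper_width: 17.3
gripper_force: 60.0
```

Call:
send_rows(
  targets=[
    [[0,0,0.0034,-0.0047,-0.0003,0,1],[0,0,0.0034,-0.0047,-0.0003,0,1]],
  ],
)

```text
time_s: 25.0
ee_pos: [523.0, 175.2, 28.1]
ee_rot: [179.9, 2.4, 96.1]
force: [1.4, -5.8, 7.1]
gripper_width: 17.5
gripper_force: 60.0
```

```bash
python3 st.py; python3 yaw.py 11|tail -2
```

```text
25.0 phi -83.89078110466299 slope -0.042 G [523.  175.5  34. ] tip [549.6 -72.9  44.6] F [ 1.4 -5.8  7.1] side 0.79 axial 6.20 T [-0.8  0.  -0.3]
at crest x,z [542.2  41.6] s 69.85694984714141
t11.npy 617 baseL x(y) (np.float64(0.051234984128761436), np.float64(490.6190737655385), np.float64(1.5489535766266158), np.int64(2))
 plateL (np.float64(0.033829783244612326), np.float64(465.1280553034007), np.float64(1.0019457545401294), np.int64(12))
```

Call:
send_rows(
  targets=[
    [[0,0,0.0034,-0.0047,-0.0004,0,1],[0,0,0.0011,-0.0015,-0.0001,0,1],[0,0,0,0,0,0,1]],
  ],
)

```text
time_s: 25.35
ee_pos: [521.8, 175.1, 28.1]
ee_rot: [179.9, 2.4, 96.5]
force: [0.1, -5.4, 7.3]
gripper_width: 17.5
gripper_force: 60.0
```

Call:
send_rows(
  targets=[
    [[0,0,0.0034,-0.0047,-0.0004,0,1],[0,0,0.0011,-0.0015,-0.0001,0,1],[0,0,0,0,0,0,1]],
  ],
)

```text
time_s: 25.65
ee_pos: [520.6, 175.0, 28.1]
ee_rot: [179.9, 2.4, 96.9]
force: [0.5, -5.3, 7.6]
gripper_width: 17.6
gripper_force: 60.0
```

Call:
send_rows(
  targets=[
    [[0,0,0.0034,-0.0047,-0.0005,0,1],[0,0,0.0011,-0.0015,-0.0001,0,1],[0,0,0,0,0,0,1]],
  ],
)

```text
time_s: 25.95
ee_pos: [519.3, 174.8, 28.1]
ee_rot: [179.9, 2.4, 97.3]
force: [0.5, -6.3, 7.2]
gripper_width: 17.7
gripper_force: 60.0
```

```bash
python3 st.py
```

```text
25.95 phi -82.68691299733086 slope -0.043 G [519.3 175.1  34. ] tip [551.1 -72.6  44.6] F [ 0.5 -6.3  7.2] side -0.31 axial 6.59 T [-0.8  0.  -0.3]
at crest x,z [542.2  41.6] s 69.77924780013817
```

Call:
send_rows(
  targets=[
    [[0,0,0.0034,-0.0047,-0.0005,0,1],[0,0,0.0022,-0.0031,-0.0003,0,1],[0,0,0,0,0,0,1]],
  ],
)

```text
time_s: 26.25
ee_pos: [517.8, 174.7, 28.1]
ee_rot: [179.9, 2.4, 97.8]
force: [0.9, -4.8, 6.8]
gripper_width: 17.4
gripper_force: 60.0
```

Call:
send_rows(
  targets=[
    [[0,0,0.0034,-0.0047,-0.0005,0,1],[0,0,0.0011,-0.0015,-0.0002,0,1],[0,0,0,0,0,0,1]],
  ],
)

```text
time_s: 26.55
ee_pos: [516.6, 174.5, 28.1]
ee_rot: [179.9, 2.4, 98.2]
force: [1.0, -5.5, 7.2]
gripper_width: 17.4
gripper_force: 60.0
```

Call:
send_rows(
  targets=[
    [[0,0,0.0034,-0.0047,-0.0005,0,1],[0,0,0.0011,-0.0015,-0.0002,0,1],[0,0,0,0,0,0,1]],
  ],
)

```text
time_s: 26.85
ee_pos: [515.3, 174.4, 28.1]
ee_rot: [179.9, 2.4, 98.6]
force: [0.1, -6.5, 7.8]
gripper_width: 17.5
gripper_force: 60.0
```

```bash
python3 st.py;  python3 yaw.py 12|tail -2
```

```text
26.85 phi -81.37541580977432 slope -0.043 G [515.3 174.6  34. ] tip [552.7 -72.3  44.6] F [ 0.1 -6.5  7.8] side -0.84 axial 6.76 T [-0.8 -0.1 -0.4]
at crest x,z [542.3  41.7] s 69.65840745366665
t12.npy 612 baseL x(y) (np.float64(-0.049594184589686036), np.float64(489.9947359585137), np.float64(2.4268810035361525), np.int64(2))
 plateL (np.float64(0.0357625488708515), np.float64(465.1958299801484), np.float64(0.7512506460572306), np.int64(11))
```

Call:
send_rows(
  targets=[
    [[0,0,0.0034,-0.0047,-0.0006,0,1],[0,0,0.0011,-0.0015,-0.0002,0,1],[0,0,0,0,0,0,1]],
  ],
)

```text
time_s: 27.2
ee_pos: [514.1, 174.2, 28.1]
ee_rot: [179.9, 2.4, 99.0]
force: [1.2, -6.2, 7.3]
gripper_width: 17.7
gripper_force: 60.0
```

Call:
send_rows(
  targets=[
    [[0,0,0.0034,-0.0047,-0.0006,0,1],[0,0,0.0011,-0.0015,-0.0002,0,1],[0,0,0,0,0,0,1]],
  ],
)

```text
time_s: 27.5
ee_pos: [513.0, 174.0, 28.1]
ee_rot: [179.9, 2.4, 99.4]
force: [0.7, -6.2, 7.4]
gripper_width: 17.7
gripper_force: 60.0
```

```bash
python3 st.py; python3 - <<'E'
from fit import *
for n in ("top0","t9","t10","t11","t12"):
    P=cloud("top",np.load(n+".npy"));g=box(P,(540,-150),(110,90),50,70);E=[]
    for y in range(-225,-120,5):
        k=g[abs(g[:,1]-y)<2.5][:,0]
        E.append(round(float(np.percentile(k,3)),0) if len(k)>3 else 0)
    print(n,E)
E
```

```text
27.5 phi -80.57925368105917 slope -0.043 G [512.9 174.3  34. ] tip [553.8 -72.1  44.7] F [ 0.7 -6.2  7.4] side -0.34 axial 6.59 T [-0.9 -0.1 -0.4]
at crest x,z [542.4  41.7] s 69.61124657530343
top0 [489.0, 488.0, 486.0, 486.0, 486.0, 488.0, 486.0, 485.0, 486.0, 485.0, 484.0, 484.0, 481.0, 481.0, 482.0, 480.0, 480.0, 479.0, 479.0, 479.0, 479.0]
t9 [487.0, 487.0, 488.0, 487.0, 488.0, 488.0, 490.0, 487.0, 487.0, 488.0, 487.0, 487.0, 487.0, 488.0, 487.0, 486.0, 485.0, 488.0, 486.0, 487.0, 490.0]
t10 [488.0, 488.0, 490.0, 486.0, 487.0, 491.0, 488.0, 494.0, 490.0, 488.0, 489.0, 489.0, 490.0, 488.0, 490.0, 488.0, 489.0, 490.0, 490.0, 584.0, 584.0]
t11 [491.0, 487.0, 488.0, 489.0, 491.0, 490.0, 489.0, 491.0, 490.0, 490.0, 490.0, 490.0, 491.0, 489.0, 490.0, 490.0, 491.0, 491.0, 589.0, 586.0, 585.0]
t12 [488.0, 488.0, 488.0, 488.0, 488.0, 490.0, 490.0, 492.0, 491.0, 490.0, 491.0, 490.0, 490.0, 491.0, 491.0, 491.0, 491.0, 529.0, 589.0, 587.0, 589.0]
```

Call:
send_rows(
  targets=[
    [[0,0,0.0034,-0.0047,-0.0007,0,1],[0,0,0.0011,-0.0015,-0.0002,0,1],[0,0,0,0,0,0,1]],
  ],
)

```text
time_s: 27.8
ee_pos: [511.8, 173.8, 28.1]
ee_rot: [179.9, 2.4, 99.8]
force: [-0.2, -6.8, 7.6]
gripper_width: 17.4
gripper_force: 60.0
```

Call:
send_rows(
  targets=[
    [[0,0,0.0034,-0.0047,-0.0007,0,1],[0,0,0.0011,-0.0015,-0.0002,0,1],[0,0,0,0,0,0,1]],
  ],
)

```text
time_s: 28.1
ee_pos: [510.6, 173.7, 28.1]
ee_rot: [179.9, 2.4, 100.2]
force: [1.0, -6.2, 6.9]
gripper_width: 17.7
gripper_force: 60.0
```

```bash
python3 st.py
```

```text
28.1 phi -79.7859900814136 slope -0.043 G [510.5 173.9  34. ] tip [554.8 -71.9  44.7] F [ 1.  -6.2  6.9] side -0.09 axial 6.59 T [-0.8 -0.1 -0.5]
at crest x,z [542.5  41.7] s 69.5456883149428
```

```bash
cat > av.py <<'E'
from plan import *
import sys
n=int(sys.argv[1]) if len(sys.argv)>1 else 4;S=[];Tz=[];A=[];Z=[]
for i in range(n):
    if i: optics.grab_frame("top")
    s=env.state();G,d,T=barnow();ph=np.arctan2(d[1],d[0]);perp=np.array([-np.sin(ph),np.cos(ph),0])
    S.append(s["force"]@perp);A.append(s["force"]@d);Z.append(s["force"][2]);Tz.append(s["torque"][2])
S,A,Z,Tz=map(np.array,(S,A,Z,Tz));k=(G[1]-C[1])/-d[1]
print("t",s["time_s"],"phi %.2f slope %.3f"%(np.degrees(ph),-d[2]),"G",G,"tip",T,"S %.2f(%.2f) Tz %.2f(%.2f) ax %.1f z %.1f"%(S.mean(),S.std(),Tz.mean(),Tz.std(),A.mean(),Z.mean()),"Fn %.1f"%((.18*S-Tz).mean()/.07),"crest x",(G+k*d)[[0,2]],"s",250-k)
E
python3 av.py 6
```

```text
t 28.35 phi -79.78 slope -0.043 G [510.5 174.   34. ] tip [554.8 -71.8  44.7] S -0.40(0.51) Tz -0.43(0.02) ax 6.5 z 7.5 Fn 5.1 crest x [542.5  41.7] s 69.51194875439319
```

Call:
send_rows(
  targets=[
    [[0,0,0.0034,-0.0047,-0.0007,0,1],[0,0,0.0011,-0.0015,-0.0002,0,1],[0,0,0,0,0,0,1]],
  ],
)

```text
time_s: 28.65
ee_pos: [509.4, 173.5, 28.1]
ee_rot: [179.9, 2.4, 100.6]
force: [0.8, -5.6, 7.0]
gripper_width: 17.5
gripper_force: 60.0
```

```bash
python3 av.py 6
```

```text
t 28.9 phi -79.39 slope -0.043 G [509.3 173.8  34. ] tip [555.3 -71.7  44.7] S -0.03(0.60) Tz -0.48(0.03) ax 6.7 z 7.3 Fn 6.8 crest x [542.5  41.7] s 69.44963539820515
```

Call:
send_rows(
  targets=[
    [[0,0,0.0034,-0.0047,-0.0007,0,1],[0,0,0.0011,-0.0015,-0.0002,0,1],[0,0,0,0,0,0,1]],
  ],
)

```text
time_s: 29.2
ee_pos: [508.2, 173.4, 28.2]
ee_rot: [179.9, 2.4, 101.0]
force: [1.0, -6.4, 7.9]
gripper_width: 17.6
gripper_force: 60.0
```

```bash
python3 av.py 4
```

```text
t 29.35 phi -79.00 slope -0.043 G [508.1 173.6  34.1] tip [555.8 -71.6  44.7] S -0.54(0.32) Tz -0.54(0.03) ax 6.7 z 7.6 Fn 6.3 crest x [542.6  41.7] s 69.43403427102882
```

Call:
send_rows(
  targets=[
    [[0,0,0.0034,-0.0047,-0.0008,0,1],[0,0,0.0011,-0.0015,-0.0002,0,1],[0,0,0,0,0,0,1]],
  ],
)

```text
time_s: 29.65
ee_pos: [507.1, 173.2, 28.2]
ee_rot: [179.9, 2.4, 101.4]
force: [1.6, -6.6, 7.7]
gripper_width: 17.3
gripper_force: 60.0
```

```bash
python3 av.py 4
```

```text
t 29.8 phi -78.60 slope -0.043 G [507.  173.4  34.1] tip [556.4 -71.4  44.7] S 0.25(0.39) Tz -0.60(0.01) ax 7.2 z 7.1 Fn 9.2 crest x [542.7  41.7] s 69.34603783155148
```

Call:
send_rows(
  targets=[
    [[0,0,0.0034,-0.0047,-0.0008,0,1],[0,0,0.0011,-0.0015,-0.0002,0,1],[0,0,0,0,0,0,1]],
  ],
)

```text
time_s: 30.1
ee_pos: [505.9, 173.0, 28.2]
ee_rot: [179.9, 2.4, 101.8]
force: [1.5, -6.0, 7.0]
gripper_width: 17.8
gripper_force: 60.1
```

```bash
python3 av.py 5; python3 yaw.py 13 >/dev/null; python3 - <<'E'
from fit import *
for n in ("top0","t10","t12","t13"):
    P=cloud("top",np.load(n+".npy"));g=box(P,(540,-150),(110,90),50,70);E=[]
    for y in range(-225,-120,5):
        k=g[abs(g[:,1]-y)<2.5][:,0]
        E.append((y,np.percentile(k,4)) if len(k)>3 else (y,0))
    E=np.array(E);E=E[(E[:,1]>0)&(E[:,1]<500)];p=np.polyfit(E[:,0],E[:,1],1);print(n,p[0],np.polyval(p,-160),np.median(E[-6:,1]))
E
```

```text
t 30.3 phi -78.21 slope -0.043 G [505.9 173.2  34. ] tip [556.9 -71.3  44.7] S 0.31(0.18) Tz -0.64(0.02) ax 7.0 z 7.0 Fn 10.0 crest x [542.8  41.7] s 69.29015737772906
top0 -0.10459030412999214 482.13605131685335 479.2350761333147
t10 0.012972659018373304 489.60759116750575 489.20926639931133
t12 0.042587939401100346 491.2888751284386 491.00725567905477
t13 0.05150224228685443 492.13908063551327 490.9521861545488Traceback (most recent call last):
  File "yaw.py", line 6, in <module>
    P=cloud("top",np.load(n));g=box(P,(540,-150),(110,80),50,70);print(n,len(g),"baseL x(y)",edge(g,-200,-130,0,-1))
                                                                                             ~~~~^^^^^^^^^^^^^^^^^^
  File "fit.py", line 17, in edge
    p=np.polyfit(E[k,0],E[k,1],1);return p[0],np.polyval(p,(lo+hi)/2),r[k].std(),k.sum()
    raise TypeError("expected non-empty vector for x")
TypeError: expected non-empty vector for x
```

Call:
send_rows(
  targets=[
    [[0,0,0.0034,-0.0047,-0.0009,0,1],[0,0,0.0011,-0.0015,-0.0003,0,1],[0,0,0,0,0,0,1]],
  ],
)

```text
time_s: 30.65
ee_pos: [504.6, 172.8, 28.2]
ee_rot: [179.9, 2.4, 102.2]
force: [1.3, -5.7, 7.5]
gripper_width: 18.0
gripper_force: 60.0
```

```bash
python3 av.py 5
```

```text
t 30.85 phi -77.79 slope -0.043 G [504.5 173.   34. ] tip [557.3 -71.1  44.7] S -0.51(0.45) Tz -0.56(0.02) ax 6.3 z 7.2 Fn 6.7 crest x [542.7  41.7] s 69.2766805822121
```

Call:
send_rows(
  targets=[
    [[0,0,0.0034,-0.0047,-0.0009,0,1],[0,0,0.0011,-0.0015,-0.0003,0,1],[0,0,0,0,0,0,1]],
  ],
)

```text
time_s: 31.15
ee_pos: [503.4, 172.5, 28.1]
ee_rot: [179.9, 2.4, 102.6]
force: [1.4, -6.2, 7.9]
gripper_width: 17.7
gripper_force: 60.0
```

```bash
python3 av.py 5
```

```text
t 31.35 phi -77.39 slope -0.043 G [503.3 172.8  34.1] tip [557.9 -71.   44.7] S -0.05(0.47) Tz -0.61(0.02) ax 6.4 z 7.2 Fn 8.6 crest x [542.8  41.7] s 69.1876250238943
```

Call:
send_rows(
  targets=[
    [[0,0,0.0034,-0.0047,-0.0009,0,1],[0,0,0.0011,-0.0015,-0.0003,0,1],[0,0,0,0,0,0,1]],
  ],
)

```text
time_s: 31.65
ee_pos: [502.2, 172.3, 28.2]
ee_rot: [179.9, 2.4, 103.0]
force: [1.6, -6.0, 6.2]
gripper_width: 17.8
gripper_force: 60.1
```

```bash
python3 av.py 4
```

```text
t 31.8 phi -77.00 slope -0.043 G [502.2 172.5  34.1] tip [558.4 -70.8  44.7] S -0.40(0.59) Tz -0.66(0.01) ax 6.7 z 7.0 Fn 8.5 crest x [542.8  41.8] s 69.16141335730038
```

Call:
send_rows(
  targets=[
    [[0,0,0.0034,-0.0047,-0.0009,0,1],[0,0,0.0011,-0.0015,-0.0003,0,1],[0,0,0,0,0,0,1]],
  ],
)

```text
time_s: 32.1
ee_pos: [501.1, 172.1, 28.2]
ee_rot: [179.8, 2.4, 103.4]
force: [1.2, -5.5, 7.3]
gripper_width: 17.7
gripper_force: 60.1
```

```bash
python3 av.py 4
```

```text
t 32.25 phi -76.60 slope -0.042 G [501.  172.3  34.1] tip [558.9 -70.6  44.7] S -0.11(0.67) Tz -0.72(0.04) ax 6.6 z 7.0 Fn 10.0 crest x [542.9  41.8] s 69.08374829706239
```

```bash
cat > yaw2.py <<'E'
from fit import *
import sys,os
def m(D):
    P=cloud("top",D);g=box(P,(540,-150),(110,90),50,70);E=[]
    for y in range(-225,-140,5):
        k=g[abs(g[:,1]-y)<2.5][:,0]
        if len(k)>3:E.append((y,np.percentile(k,5)))
    E=np.array(E);E=E[E[:,1]<500];p=np.polyfit(E[:,0],E[:,1],1);r=E[:,1]-np.polyval(p,E[:,0]);k=abs(r)<2.5;p=np.polyfit(E[k,0],E[k,1],1)
    q=E[(E[:,0]>-185)];return p[0],np.polyval(p,-160),np.median(q[:,1])
for n in ("t10","t11","t12","t13"): print(n,np.array(m(np.load(n+".npy")))*[1000,1,1])
Ds=[optics.grab_frame("top")[1] for _ in range(5)];print("now",np.mean([m(D) for D in Ds],0)*[1000,1,1],np.std([m(D) for D in Ds],0)*[1000,1,1])
E
python3 yaw2.py
```

```text
t10 [  9.  489.5 489.4]
t11 [ -0.6 490.4 490.3]
t12 [ 41.7 491.4 491.1]
t13 [ 50.7 492.4 491.1]
now [ 40.9 491.6 491.2] [10.5  0.5  0.2]
```

```bash
python3 av.py 1; python3 - <<'E'
from plan import *
t=[-.043,.03,.105,.18,.255,.33]
for a,b in zip(t,t[1:]): print(a,b,delta(*pose(-76.6,a,69.1),*pose(-76.6,b,69.1),12))
E
```

```text
t 32.5 phi -76.60 slope -0.042 G [501.  172.3  34.1] tip [558.9 -70.7  44.7] S -0.27(0.00) Tz -0.63(0.00) ax 6.3 z 7.0 Fn 8.3 crest x [542.9  41.8] s 69.0995835268412
-0.043 0.03 [0.0038, 0.0009, 0.0, 0.0001, -0.0002, 0.0055]
0.03 0.105 [0.0039, 0.0009, -0.0, 0.0002, -0.0007, 0.0056]
0.105 0.18 [0.0039, 0.0009, 0.0, 0.0003, -0.0011, 0.0056]
0.18 0.255 [0.0039, 0.0009, -0.0, 0.0004, -0.0015, 0.0055]
0.255 0.33 [0.0039, 0.0009, 0.0, 0.0004, -0.0019, 0.0053]
```

Call:
send_rows(
  targets=[
    [[0,0,0.0034,-0.0047,-0.001,0,1],[0,0,0.0022,-0.003,-0.0006,0,1],[0,0,0,0,0,0,1]],
  ],
)

```text
time_s: 32.8
ee_pos: [499.4, 171.7, 28.2]
ee_rot: [179.9, 2.4, 103.9]
force: [1.3, -6.5, 7.4]
gripper_width: 17.6
gripper_force: 60.1
```

```bash
python3 av.py 5
```

```text
t 33.0 phi -76.09 slope -0.043 G [499.4 172.   34.1] tip [559.4 -70.4  44.7] S -0.13(0.34) Tz -0.65(0.02) ax 6.8 z 7.5 Fn 8.9 crest x [542.8  41.8] s 69.03294075316228
```

Call:
send_rows(
  targets=[
    [[0,0,0.0034,-0.0047,-0.001,0,1],[0,0,0.0022,-0.003,-0.0006,0,1],[0,0,0,0,0,0,1]],
  ],
)

```text
time_s: 33.3
ee_pos: [497.8, 171.4, 28.2]
ee_rot: [179.9, 2.4, 104.4]
force: [1.3, -6.7, 6.9]
gripper_width: 17.6
gripper_force: 60.0
```

```bash
python3 av.py 4
```

```text
t 33.45 phi -75.57 slope -0.043 G [497.7 171.7  34. ] tip [559.9 -70.2  44.7] S -0.37(0.31) Tz -0.64(0.03) ax 6.8 z 6.9 Fn 8.2 crest x [542.8  41.7] s 68.9642327877022
```

Call:
send_rows(
  targets=[
    [[0,0,0.0034,-0.0047,-0.0011,0,1],[0,0,0.0022,-0.003,-0.0007,0,1],[0,0,0,0,0,0,1]],
  ],
)

```text
time_s: 33.75
ee_pos: [496.4, 171.1, 28.2]
ee_rot: [179.9, 2.4, 104.9]
force: [1.3, -6.3, 8.0]
gripper_width: 17.6
gripper_force: 60.1
```

```bash
python3 av.py 4; python3 yaw2.py | tail -1
```

```text
t 33.9 phi -75.08 slope -0.043 G [496.3 171.3  34.1] tip [560.6 -70.   44.7] S -0.19(0.30) Tz -0.68(0.04) ax 6.6 z 7.2 Fn 9.2 crest x [542.9  41.8] s 68.89817103553474
now [ 43.6 491.7 491.2] [5.2 0.2 0.3]
```

Call:
send_rows(
  targets=[
    [[0,0,0.0034,-0.0047,-0.0011,0,1],[0,0,0.0022,-0.003,-0.0007,0,1],[0,0,0,0,0,0,1]],
  ],
)

```text
time_s: 34.45
ee_pos: [494.8, 170.8, 28.1]
ee_rot: [179.9, 2.4, 105.4]
force: [2.3, -5.9, 6.6]
gripper_width: 17.8
gripper_force: 60.0
```

```bash
python3 av.py 4
```

```text
t 34.6 phi -74.57 slope -0.043 G [494.7 171.   34. ] tip [561.1 -69.8  44.7] S -0.17(0.51) Tz -0.64(0.01) ax 6.9 z 7.0 Fn 8.8 crest x [542.8  41.7] s 68.80273196846838
```

Call:
send_rows(
  targets=[
    [[0,0,0.0034,-0.0047,-0.0011,0,1],[0,0,0.0022,-0.003,-0.0007,0,1],[0,0,0,0,0,0,1]],
  ],
)

```text
time_s: 34.9
ee_pos: [493.5, 170.4, 28.2]
ee_rot: [179.8, 2.4, 105.9]
force: [1.9, -6.5, 6.7]
gripper_width: 17.6
gripper_force: 60.1
```

```bash
python3 av.py 4
```

```text
t 35.05 phi -74.09 slope -0.043 G [493.4 170.6  34.1] tip [561.8 -69.6  44.7] S 0.38(0.29) Tz -0.74(0.03) ax 7.3 z 7.5 Fn 11.6 crest x [543.   41.8] s 68.75033643320509
```

Call:
send_rows(
  targets=[
    [[0,0,0.0034,-0.0047,-0.0011,0,1],[0,0,0,0,0,0,1],[0,0,0,0,0,0,1]],
  ],
)

```text
time_s: 35.35
ee_pos: [492.7, 170.2, 28.3]
ee_rot: [179.8, 2.4, 106.2]
force: [1.8, -7.3, 6.9]
gripper_width: 17.3
gripper_force: 60.1
```

```bash
python3 av.py 5
```

```text
t 35.55 phi -73.81 slope -0.042 G [492.6 170.5  34.1] tip [562.2 -69.4  44.8] S 0.09(0.24) Tz -0.84(0.03) ax 7.6 z 7.1 Fn 12.2 crest x [543.1  41.8] s 68.69269081753225
```

Call:
send_rows(
  targets=[
    [[0,0,0.0034,-0.0047,-0.0011,0,1],[0,0,0,0,0,0,1],[0,0,0,0,0,0,1]],
  ],
)

```text
time_s: 35.85
ee_pos: [491.9, 170.0, 28.3]
ee_rot: [179.8, 2.4, 106.5]
force: [2.6, -6.3, 6.2]
gripper_width: 17.5
gripper_force: 60.1
```

```bash
python3 av.py 5; python3 yaw2.py | tail -1; python3 - <<'E'
from plan import *
t=[-.043,.03,.105,.18,.255,.33]
for a,b in zip(t,t[1:]): print(a,b,delta(*pose(-73.5,a,68.6),*pose(-73.5,b,68.6),12))
E
```

```text
t 36.05 phi -73.51 slope -0.043 G [491.8 170.2  34.2] tip [562.7 -69.3  44.8] S 0.34(0.32) Tz -0.88(0.02) ax 7.6 z 7.5 Fn 13.5 crest x [543.2  41.9] s 68.6701697557038
now [ 41.7 492.  491.3] [9.4 0.6 0.2]
-0.043 0.03 [0.0037, 0.0011, -0.0, 0.0001, -0.0002, 0.0055]
0.03 0.105 [0.0038, 0.0011, 0.0, 0.0002, -0.0007, 0.0056]
0.105 0.18 [0.0038, 0.0011, 0.0, 0.0003, -0.0011, 0.0056]
0.18 0.255 [0.0038, 0.0011, -0.0, 0.0004, -0.0015, 0.0055]
0.255 0.33 [0.0038, 0.0011, -0.0, 0.0005, -0.0018, 0.0053]
```

The press has stopped on the fence, with about 10–13 N on it. Easing down.

Call:
send_rows(
  targets=[
    [[0.0037,0.0011,0,0.0001,-0.0002,0.0055,1],[0.0037,0.0011,0,0.0001,-0.0002,0.0055,1],[0.0037,0.0011,0,0.0001,-0.0002,0.0055,1],[0.0037,0.0011,0,0.0001,-0.0002,0.0055,1],[0.0037,0.0011,0,0.0001,-0.0002,0.0055,1],[0.0037,0.0011,0,0.0001,-0.0002,0.0055,1]],
  ],
)

```text
time_s: 36.9
ee_pos: [491.3, 170.6, 34.5]
ee_rot: [179.9, 0.2, 106.5]
force: [0.8, -2.3, 4.2]
gripper_width: 17.3
gripper_force: 60.1
```

```bash
python3 av.py 2
```

```text
t 36.95 phi -73.53 slope -0.004 G [491.3 170.7  40.6] tip [562.2 -69.   41.6] S 0.10(0.04) Tz -0.73(0.02) ax 2.1 z 5.0 Fn 10.7 crest x [542.8  41.3] s 68.32247580606094
```

Call:
send_rows(
  targets=[
    [[0.0037,0.0011,0,0.0001,-0.0002,0.0055,1],[0.0037,0.0011,0,0.0001,-0.0002,0.0055,1],[0.0037,0.0011,0,0.0001,-0.0002,0.0055,1],[0.0037,0.0011,0,0.0001,-0.0002,0.0055,1],[0.0037,0.0011,0,0.0001,-0.0002,0.0055,1],[0.0037,0.0011,0,0.0001,-0.0002,0.0055,1]],
  ],
)

```text
time_s: 37.55
ee_pos: [490.9, 171.1, 41.1]
ee_rot: [179.9, -1.9, 106.5]
force: [0.3, 1.5, 5.0]
gripper_width: 17.5
gripper_force: 60.1
```

```bash
python3 av.py 2
```

```text
t 37.6 phi -73.55 slope 0.034 G [491.1 171.   47.2] tip [561.8 -68.7  38.7] S -0.00(0.67) Tz -0.65(0.00) ax -1.7 z 5.0 Fn 9.3 crest x [542.6  41. ] s 67.99440398355276
```

Call:
send_rows(
  targets=[
    [[0.0038,0.0011,0,0.0001,-0.0007,0.0056,1],[0.0038,0.0011,0,0.0001,-0.0007,0.0056,1],[0.0038,0.0011,0,0.0001,-0.0007,0.0056,1],[0.0038,0.0011,0,0.0001,-0.0007,0.0056,1],[0.0038,0.0011,0,0.0001,-0.0007,0.0056,1],[0.0038,0.0011,0,0.0001,-0.0007,0.0056,1]],
  ],
)

```text
time_s: 38.2
ee_pos: [490.7, 171.2, 47.9]
ee_rot: [179.9, -4.1, 106.5]
force: [-1.7, 4.5, 5.6]
gripper_width: 17.7
gripper_force: 60.0
```

```bash
python3 av.py 2
```

```text
t 38.25 phi -73.56 slope 0.072 G [490.9 170.8  54. ] tip [561.5 -68.4  35.9] S -0.06(0.27) Tz -0.58(0.01) ax -5.8 z 5.6 Fn 8.1 crest x [542.4  40.8] s 67.82675633377374
```

Call:
send_rows(
  targets=[
    [[0.0038,0.0011,0,0.0001,-0.0007,0.0056,1],[0.0038,0.0011,0,0.0001,-0.0007,0.0056,1],[0.0038,0.0011,0,0.0001,-0.0007,0.0056,1],[0.0038,0.0011,0,0.0001,-0.0007,0.0056,1],[0.0038,0.0011,0,0.0001,-0.0007,0.0056,1],[0.0038,0.0011,0,0.0001,-0.0007,0.0056,1]],
  ],
)

```text
time_s: 38.85
ee_pos: [490.6, 170.8, 54.7]
ee_rot: [179.9, -6.3, 106.5]
force: [-2.3, 6.6, 5.9]
gripper_width: 17.2
gripper_force: 60.0
```

```bash
python3 av.py 2
```

```text
t 38.9 phi -73.55 slope 0.110 G [490.9 170.1  60.7] tip [561.2 -68.2  33.1] S -0.10(0.23) Tz -0.50(0.04) ax -8.2 z 6.0 Fn 6.8 crest x [542.1  40.6] s 67.84720446184889
```

Call:
send_rows(
  targets=[
    [[0.0038,0.0011,0.0008,-0.0009,0,0.0056,1],[0.0038,0.0011,0.0008,-0.0009,0,0.0056,1],[0.0038,0.0011,0.0008,-0.0009,0,0.0056,1],[0.0038,0.0011,0.0008,-0.0009,0,0.0056,1],[0.0038,0.0011,0.0008,-0.0009,0,0.0056,1],[0.0038,0.0011,0.0008,-0.0009,0,0.0056,1]],
  ],
)

```text
time_s: 39.5
ee_pos: [489.5, 170.0, 61.3]
ee_rot: [179.9, -8.4, 106.9]
force: [-1.8, 2.1, 5.2]
gripper_width: 17.5
gripper_force: 60.1
```

```bash
python3 av.py 2
```

```text
t 39.55 phi -73.10 slope 0.146 G [489.7 169.2  67.3] tip [561.6 -67.4  30.7] S -1.21(0.14) Tz -0.65(0.01) ax -4.8 z 5.6 Fn 6.3 crest x [542.2  40.6] s 67.53972544843401
```

Call:
send_rows(
  targets=[
    [[0.0038,0.0011,0.0004,-0.0003,-0.0008,0.0056,1],[0.0038,0.0011,0.0004,-0.0003,-0.0008,0.0056,1],[0.0038,0.0011,0.0004,-0.0003,-0.0008,0.0056,1],[0.0038,0.0011,0.0004,-0.0003,-0.0008,0.0056,1],[0.0038,0.0011,0.0004,-0.0003,-0.0008,0.0056,1],[0.0038,0.0011,0.0004,-0.0003,-0.0008,0.0056,1]],
  ],
)

```text
time_s: 40.15
ee_pos: [488.9, 169.0, 68.1]
ee_rot: [179.9, -10.5, 107.1]
force: [-1.6, 3.6, 6.1]
gripper_width: 17.4
gripper_force: 60.1
```

```bash
python3 av.py 2
```

```text
t 40.2 phi -72.88 slope 0.183 G [489.3 168.   74. ] tip [561.6 -66.9  28.2] S -0.97(0.54) Tz -0.62(0.00) ax -5.3 z 6.5 Fn 6.3 crest x [542.1  40.5] s 67.46359951281966
```

Call:
send_rows(
  targets=[
    [[0.0038,0.0011,0,0.0004,-0.0015,0.0055,1],[0.0038,0.0011,0,0.0004,-0.0015,0.0055,1],[0.0038,0.0011,0,0.0004,-0.0015,0.0055,1],[0.0038,0.0011,0,0.0004,-0.0015,0.0055,1],[0.0038,0.0011,0,0.0004,-0.0015,0.0055,1],[0.0038,0.0011,0,0.0004,-0.0015,0.0055,1]],
  ],
)

```text
time_s: 40.8
ee_pos: [489.0, 167.8, 74.9]
ee_rot: [179.9, -12.7, 107.1]
force: [-2.8, 5.2, 7.3]
gripper_width: 18.0
gripper_force: 60.0
```

```bash
python3 av.py 2
```

```text
t 40.85 phi -72.87 slope 0.221 G [489.5 166.5  80.8] tip [561.3 -66.5  25.5] S -0.98(0.18) Tz -0.52(0.01) ax -7.6 z 7.1 Fn 4.8 crest x [541.9  40.5] s 67.56114161727461
```

Call:
send_rows(
  targets=[
    [[0.0038,0.0011,0,0.0004,-0.0015,0.0055,1],[0.0038,0.0011,0,0.0004,-0.0015,0.0055,1],[0.0038,0.0011,0,0.0004,-0.0015,0.0055,1],[0.0038,0.0011,0,0.0004,-0.0015,0.0055,1],[0.0038,0.0011,0,0.0004,-0.0015,0.0055,1],[0.0038,0.0011,0,0.0004,-0.0015,0.0055,1]],
  ],
)

```text
time_s: 41.45
ee_pos: [489.2, 166.3, 81.7]
ee_rot: [179.8, -14.9, 107.2]
force: [-3.8, 6.3, 7.0]
gripper_width: 17.8
gripper_force: 60.0
```

```bash
python3 av.py 2
```

```text
t 41.5 phi -72.84 slope 0.258 G [489.8 164.8  87.5] tip [561. -66.  23.] S -1.98(0.25) Tz -0.42(0.00) ax -8.8 z 7.8 Fn 0.9 crest x [541.7  40.5] s 67.66362783564242
```

Call:
send_rows(
  targets=[
    [[0.0038,0.0011,0,0.0003,-0.0012,0.0053,1],[0.0038,0.0011,0,0.0003,-0.0012,0.0053,1],[0.0038,0.0011,0,0.0003,-0.0012,0.0053,1],[0.0038,0.0011,0,0.0003,-0.0012,0.0053,1],[0.0038,0.0011,0,0.0003,-0.0012,0.0053,1],[0.0038,0.0011,0,0.0003,-0.0012,0.0053,1]],
  ],
)

```text
time_s: 42.1
ee_pos: [489.5, 164.7, 88.2]
ee_rot: [179.8, -17.0, 107.2]
force: [-3.9, 3.7, 8.8]
gripper_width: 17.5
gripper_force: 60.0
```

```bash
python3 av.py 2
```

```text
t 42.15 phi -72.80 slope 0.294 G [490.1 163.   93.9] tip [560.7 -65.3  20.6] S -2.56(0.01) Tz -0.34(0.02) ax -7.7 z 8.9 Fn -1.8 crest x [541.6  40.4] s 67.695248217536
```

Call:
send_rows(
  targets=[
    [[0.0038,0.0011,0,0.0003,-0.0012,0.0053,1],[0.0038,0.0011,0,0.0003,-0.0012,0.0053,1],[0.0038,0.0011,0,0.0003,-0.0012,0.0053,1],[0.0038,0.0011,0,0.0003,-0.0012,0.0053,1],[0.0038,0.0011,0,0.0003,-0.0012,0.0053,1],[0.0038,0.0011,0,0.0003,-0.0012,0.0053,1]],
  ],
)

```text
time_s: 42.75
ee_pos: [489.6, 162.5, 93.9]
ee_rot: [179.8, -19.1, 107.3]
force: [-3.4, 1.5, 4.1]
gripper_width: 17.5
gripper_force: 60.0
```

```bash
python3 av.py 3; python3 yaw2.py|tail -1
```

```text
t 42.85 phi -72.69 slope 0.326 G [490.4 160.1  99.2] tip [560.7 -65.5  17.7] S -2.70(0.25) Tz -0.27(0.03) ax -4.4 z 4.3 Fn -3.1 crest x [541.4  40.1] s 68.71907143865187
t13 [ 50.7 492.4 491.1]Traceback (most recent call last):
  File "yaw2.py", line 11, in <module>
    Ds=[optics.grab_frame("top")[1] for _ in range(5)];print("now",np.mean([m(D) for D in Ds],0)*[1000,1,1],np.std([m(D) for D in Ds],0)*[1000,1,1])
                                                                            ~^^^
  File "yaw2.py", line 8, in m
    E=np.array(E);E=E[E[:,1]<500];p=np.polyfit(E[:,0],E[:,1],1);r=E[:,1]-np.polyval(p,E[:,0]);k=abs(r)<2.5;p=np.polyfit(E[k,0],E[k,1],1)
                      ~^^^^^
IndexError: too many indices for array: array is 1-dimensional, but 2 were indexed
```

Call:
send_rows(
  targets=[
    [[0.0038,0.0011,0,0.0003,-0.0012,0.005,1],[0.0038,0.0011,0,0.0003,-0.0012,0.005,1],[0.0038,0.0011,0,0.0003,-0.0012,0.005,1],[0.0038,0.0011,0,0.0003,-0.0012,0.005,1]],
  ],
)

```text
time_s: 43.5
ee_pos: [490.8, 158.9, 96.6]
ee_rot: [179.7, -20.2, 107.4]
force: [-3.6, -0.4, 1.6]
gripper_width: 17.6
gripper_force: 60.0
```

```bash
python3 av.py 3
```

```text
t 43.6 phi -72.56 slope 0.345 G [491.6 156.7 102.1] tip [561.9 -67.1  15.8] S -3.92(0.73) Tz -0.37(0.03) ax -0.4 z 1.9 Fn -4.8 crest x [541.9  40.3] s 71.07646391243986
```

Call:
send_rows(
  targets=[
    [[0.0038,0.0011,0,-0.003,0.002,0.005,1],[0.0038,0.0011,0,-0.003,0.002,0.005,1],[0,0,0,0,0,0,1]],
  ],
)

```text
time_s: 43.9
ee_pos: [490.2, 160.0, 98.9]
ee_rot: [179.6, -20.9, 107.5]
force: [-2.3, -2.4, 0.9]
gripper_width: 17.5
gripper_force: 60.0
```

```bash
python3 av.py 3; python3 - <<'E'
from fit import *
im,D=optics.grab_frame("top");P=cloud("top",D)
for n,Q in (("0",cloud("top",np.load("top0.npy"))),("t13",cloud("top",np.load("t13.npy"))),("now",P)):
    for yy in (-120,-140,-160,-180,-200):
        g=box(Q,(500,yy),(18,8),45,72); print(n,yy,len(g),np.median(g[:,2]) if len(g) else None,end=" | ")
    print()
E
```

```text
t 44.0 phi -72.50 slope 0.357 G [490.7 158.1 104.4] tip [560.9 -64.6  15.1] S -2.52(0.32) Tz -0.33(0.01) ax 1.8 z 1.2 Fn -1.8 crest x [541.6  39.6] s 68.61974603401012
0 -120 65 60.726636337073515 | 0 -140 50 59.60532463464787 | 0 -160 62 57.78236986592295 | 0 -180 83 56.868249476481225 | 0 -200 85 58.26265356420959 | 
t13 -120 0 None | t13 -140 4 64.36491056243008 | t13 -160 67 60.77074709760311 | t13 -180 71 58.53967865576844 | t13 -200 76 58.55410298826613 | 
now -120 0 None | now -140 0 None | now -160 0 None | now -180 0 None | now -200 0 None |
```

Call:
send_rows(
  targets=[
    [[0.0038,0.0011,0,-0.001,-0.001,0.005,1],[0.0038,0.0011,0,-0.001,-0.001,0.005,1],[0.0038,0.0011,0,-0.001,-0.001,0.005,1],[0.0038,0.0011,0,0,-0.001,0.005,1],[0,0,0,0,0,0,1]],
  ],
)

```text
time_s: 44.55
ee_pos: [489.6, 159.5, 103.1]
ee_rot: [179.5, -22.4, 107.5]
force: [-0.7, -2.7, 0.9]
gripper_width: 17.4
gripper_force: 60.0
```

```bash
python3 av.py 3
```

```text
t 44.65 phi -72.49 slope 0.381 G [490.2 157.4 108.5] tip [559.7 -63.1  13.3] S -1.65(0.11) Tz -0.12(0.02) ax 1.9 z 1.3 Fn -2.5 crest x [540.9  39. ] s 67.57048454766246
```

Call:
send_rows(
  targets=[
    [[0,0,0,-0.002,0,0.006,1],[0,0,0,-0.001,0,0.006,1],[0,0,0,0,0,0,1]],
  ],
)

```text
time_s: 44.95
ee_pos: [488.5, 160.2, 105.4]
ee_rot: [179.6, -22.5, 107.5]
force: [0.2, 0.7, -1.5]
gripper_width: 17.9
gripper_force: 60.0
```

```bash
python3 av.py 3
```

```text
t 45.05 phi -72.49 slope 0.382 G [489.1 157.9 110.8] tip [558.6 -62.4  15.3] S 0.15(0.16) Tz 0.05(0.01) ax 0.7 z -1.7 Fn -0.3 crest x [540.   40.9] s 66.8754389415422
```

The bar is unloaded. Drawing it out along its axis.

Call:
send_rows(
  targets=[
    [[0,0,0,-0.003,0.009,0.0034,1],[0,0,0,-0.005,0.016,0.006,1],[0,0,0,-0.005,0.016,0.006,1],[0,0,0,-0.005,0.016,0.006,1]],
  ],
)

```text
time_s: 45.45
ee_pos: [484.9, 171.3, 109.7]
ee_rot: [179.6, -22.4, 107.5]
force: [1.7, -0.2, -1.4]
gripper_width: 17.6
gripper_force: 60.0
```

Call:
send_rows(
  targets=[
    [[0,0,0,-0.006,0.02,0.0075,1],[0,0,0,-0.006,0.02,0.0075,1],[0,0,0,-0.006,0.02,0.0075,1],[0,0,0,-0.006,0.02,0.0075,1],[0,0,0,-0.006,0.02,0.0075,1],[0,0,0,-0.006,0.02,0.0075,1],[0,0,0,-0.006,0.02,0.0075,1],[0,0,0,-0.006,0.02,0.0075,1],[0,0,0,-0.006,0.02,0.0075,1]],
  ],
)

```text
time_s: 46.35
ee_pos: [474.0, 207.2, 123.2]
ee_rot: [179.6, -22.4, 107.5]
force: [0.6, -1.9, -0.4]
gripper_width: 17.5
gripper_force: 60.0
```

```bash
python3 av.py 2
```

```text
t 46.4 phi -72.49 slope 0.382 G [474.5 205.7 129. ] tip [544.  -14.7  33.6] S -0.47(0.49) Tz -0.04(0.00) ax 0.3 z 0.3 Fn -0.7 crest x [540.5  38.5] s 12.705878518799494
```

Call:
send_rows(
  targets=[
    [[0,0,0,0,0.03,0.08,1],[0,0,0,0,0.06,0.15,1],[0,0,-0.03,-0.05,0.12,0.1,1],[0,0,-0.03,-0.08,0.16,0,1],[0,0,-0.03,-0.08,0.16,0,1],[0,0,-0.03,-0.08,0.16,0,1],[0,0,0,0,0,0,1],[0,0,0,0,0,0,1]],
  ],
)

```text
time_s: 47.2
ee_pos: [414.9, 345.4, 188.7]
ee_rot: [179.7, -22.4, 96.8]
force: [1.4, -0.7, -3.2]
gripper_width: 17.4
gripper_force: 60.0
```

```bash
cat > seat.py <<'E'
from plan import *
from fit import *
import sys
t=sys.argv[1]
for c in ("side","top"):
    im,D=optics.grab_frame(c);cv2.imwrite(f"pics/{c}{t}.png",im[:,:,::-1]);np.save(f"{c}{t}.npy",D)
    for k in ("0",t):
        Q=cloud(c,np.load(f"{c}{k}.npy"));r=[]
        for yy in (-70,-90,-110,-130,-150,-170,-190):
            g=box(Q,(502,yy),(14,9),45,75);r.append(np.median(g[:,2]) if len(g)>5 else 0)
        g=box(Q,(540,-100),(90,90),48,70)
        print(c,k,"z",np.array(r),"front",np.round(edge(g,505,555,1,1) or 0,3),"L",np.round(edge(g,-200,-70,0,-1) or 0,3))
    for q in optics.place_of(c,"press_lip")[:1]: print(c,q["conf"],onz(c,q["at"],33))
p,R=cur();R1=Ro.from_euler("xyz",[180,0,76.9],degrees=True).as_matrix();T=np.array([402.5,334,60.])
print(p,"to lay-above 10 rows",delta(p,R,T,R1,10))
E
python3 seat.py 20; python3 -c "
import cv2,numpy as np
a=cv2.imread('pics/side20.png')[130:250,220:330];b=cv2.imread('pics/top20.png')[140:260,260:400]
cv2.imwrite('pics/c20.png',np.hstack([cv2.resize(a,(400,436),interpolation=2),cv2.resize(b,(400,436),interpolation=2)]))"
```

```text
side 0 z [64.1 62.7 62.7 61.7 62.8 58.7 59.9] front [  0.1 -52.7   1.   13. ] L [ -0.1 482.7   1.5  26. ]
side 20 z [57.1 57.4 55.7 56.1 55.8 55.9 58.6] front [ -0.  -49.3   0.9  12. ] L [  0.2 498.8   1.7  16. ]
side 0.96 [547.  -41.2  33. ]
top 0 z [61.4 61.1 60.5 62.5 63.3 57.3 57.7] front [  0.1 -52.8   0.9  13. ] L [ -0.1 479.7   1.2  30. ]
top 20 z [54.1 54.2 53.1 54.5 54.4 54.1 55.4] front [  0.  -50.6   1.2  10. ] L [  0.1 494.1   1.2  30. ]
top 0.89 [549.6 -52.   33. ]
[416.8 344.2 188.9] to lay-above 10 rows [-0.0249, 0.0018, -0.0215, -0.0071, -0.0051, -0.0644]
```

View pics/c20.png

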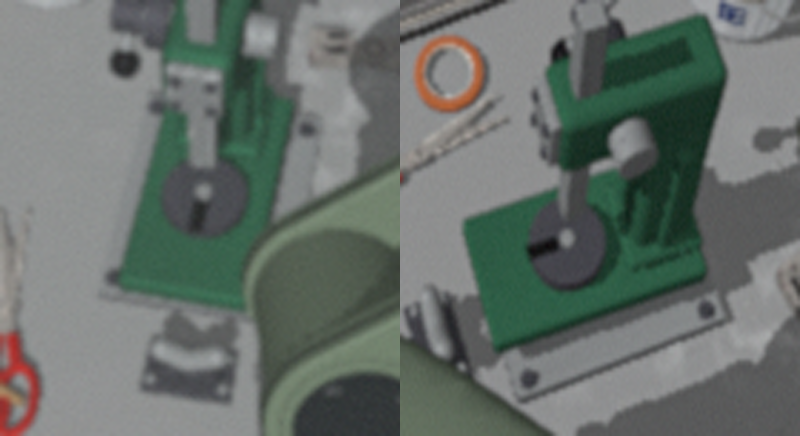

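The press sits level and square in its seat: its base top is at 54 mm all along in the right crop. Now I'll lay the bar down at its old spot.

Call:
send_rows(
  targets=[
    [[-0.0237,0.0017,-0.0215,-0.0071,-0.0051,-0.064,1],[-0.0237,0.0017,-0.0215,-0.0071,-0.0051,-0.064,1],[-0.0237,0.0017,-0.0215,-0.0071,-0.0051,-0.064,1],[-0.0237,0.0017,-0.0215,-0.0071,-0.0051,-0.064,1],[-0.0237,0.0017,-0.0215,-0.0071,-0.0051,-0.064,1],[-0.0237,0.0017,-0.0215,-0.0071,-0.0051,-0.064,1],[-0.0237,0.0017,-0.0215,-0.0071,-0.0051,-0.064,1],[-0.0237,0.0017,-0.0215,-0.0071,-0.0051,-0.064,1],[-0.0237,0.0017,-0.0215,-0.0071,-0.0051,-0.064,1],[-0.0237,0.0017,-0.0215,-0.0071,-0.0051,-0.064,1],[0,0,0,0,0,0,1],[0,0,0,0,0,0,1]],
  ],
)

```text
time_s: 48.6
ee_pos: [402.5, 334.6, 61.1]
ee_rot: [-180.0, -1.1, 77.0]
force: [0.1, -0.0, -2.3]
gripper_width: 17.6
gripper_force: 60.0
```

Call:
send_rows(
  targets=[
    [[0,0,0,0,0,-0.08,1],[0,0,0,0,0,-0.08,1],[0,0,0,0,0,-0.05,1],[0,0,0,0,0,-0.02,1],[0,0,0,0,0,0,1],[0,0,0,0,0,0,1]],
  ],
)

```text
time_s: 49.2
ee_pos: [402.5, 335.0, 15.8]
ee_rot: [179.9, -1.2, 77.0]
force: [-0.6, 0.2, -1.5]
gripper_width: 17.6
gripper_force: 60.0
```

```bash
python3 av.py 2; python3 look.py 21 >/dev/null; python3 barfit.py 21
```

```text
t 49.25 phi -102.96 slope 0.021 G [402.5 335.   21.7] tip [346.4  91.4  16.5] S -0.29(0.30) Tz -0.01(0.01) ax 0.4 z -1.9 Fn -0.6 crest x [324.6  14.5] s -97.4272497000756
side 58 tmax 224.02996254848455 phi -108.22809903667584 slope 0.22070793334303823 at240 fit [342.3 102.3  11.2] model [348.2 100.8  16.3]
top 0
```

Call:
send_rows(
  targets=[
    [[0,0,0,0,0,-0.02,1],[0,0,0,0,0,-0.02,1],[0,0,0,0,0,-0.008,1],[0,0,0,0,0,0,1]],
  ],
)

```text
time_s: 50.2
ee_pos: [401.7, 334.5, 5.0]
ee_rot: [-180.0, -1.1, 77.0]
force: [-0.2, -0.6, -2.1]
gripper_width: 17.4
gripper_force: 60.0
```

Call:
send_rows(
  targets=[
    [[0,0,0,0,0,-0.006,1],[0,0,0,0,0,0,1]],
  ],
)

```text
time_s: 50.4
ee_pos: [401.9, 334.7, 4.2]
ee_rot: [180.0, -1.1, 77.0]
force: [-0.8, -0.8, -2.0]
gripper_width: 17.5
gripper_force: 60.0
```

Call:
send_rows(
  targets=[
    [[0,0,0,0,0,-0.006,1],[0,0,0,0,0,0,1],[0,0,0,0,0,0,1]],
  ],
)

```text
time_s: 50.7
ee_pos: [402.2, 334.9, 3.3]
ee_rot: [179.9, -1.1, 77.0]
force: [0.7, -0.3, 0.0]
gripper_width: 17.7
gripper_force: 60.0
```

Contact with the bench. Open, rise and check.

Call:
send_rows(
  targets=[
    [[0,0,0,0,0,0,0.3],[0,0,0,0,0,0,0],[0,0,0,0,0,0,-0.2],[0,0,0,0,0,0,-0.2],[0,0,0,0,0,0,-0.2],[0,0,0,0,0,0.05,-0.2],[0,0,0,0,0,0.15,-0.2],[0,0,0,0,0,0.2,-0.2],[0,0,0,0,0,0.2,-0.2],[0,0,0,0,0,0.2,-0.2]],
  ],
)

```text
time_s: 51.7
ee_pos: [401.7, 334.6, 165.5]
ee_rot: [179.9, -1.1, 77.0]
force: [-0.2, 0.2, -0.4]
gripper_width: 54.9
gripper_force: 0.0
```

Call:
send_rows(
  targets=[
    [[0,0,0,-0.1,0.15,0.15,-0.2],[0,0,0,-0.1,0.15,0.1,-0.2],[0,0,0,-0.1,0.15,0,-0.2],[0,0,0,-0.1,0.15,0,-0.2],[0,0,0,0,0,0,-0.2],[0,0,0,0,0,0,-0.2]],
  ],
)

```text
time_s: 52.3
ee_pos: [321.5, 454.8, 213.5]
ee_rot: [179.9, -1.1, 77.1]
force: [0.7, -0.7, 0.4]
gripper_width: 54.8
gripper_force: 0.0
```

```bash
python3 seat.py 22; python3 - <<'E'
from fit import *
for c in ("side","top"):
    P=cloud(c,np.load(f"{c}22.npy"));b=box(P,(375,240),(60,180),8,30);t=b[:,1]
    for y in (100,150,200,250,300,350,395):
        k=b[abs(t-y)<8];print(c,y,len(k),k[:,0].mean() if len(k) else 0,k[:,2].max() if len(k) else 0)
    for n,z in dict(tea_mug=0,flux_bottle=0,pry_bar=0).items():
        for q in optics.place_of(c,n)[:2]: print(c,n,round(q["conf"],2),np.array(q["at"]),onz(c,q["at"],z))
E
```

```text
side 0 z [64.1 62.7 62.7 61.7 62.8 58.7 59.9] front [  0.1 -52.7   1.   13. ] L [ -0.1 482.7   1.5  26. ]
side 22 z [56.6 55.8 56.6 56.  55.3 55.5 57.3] front [ -0.  -48.5   1.1  13. ] L [  0.1 495.5   1.4  27. ]
side 0.77 [553.6 -50.9  33. ]
top 0 z [61.4 61.1 60.5 62.5 63.3 57.3 57.7] front [  0.1 -52.8   0.9  13. ] L [ -0.1 479.7   1.2  30. ]
top 22 z [53.8 53.5 53.  54.8 53.8 53.8 55.2] front [ -0.1 -50.5   1.2  13. ] L [  0.1 494.4   1.2  31. ]
top 0.92 [560.  -51.9  33. ]
[322.6 453.8 213.2] to lay-above 10 rows [-0.0012, 0.0003, -0.0001, 0.04, -0.0599, -0.0766]
side 100 19 347.69191590529834 17.87164219991876
side 150 24 360.9895540351645 20.53891224524717
side 200 31 373.53170566376167 23.36616845617886
side 250 34 382.7532371672938 19.462403118039422
side 300 43 394.67852039586 22.62548954612836
side 350 47 405.64040940642826 22.834676392998563
side 395 45 415.54796221597184 23.3831861261518
side tea_mug 0.86 [288.6 123.7] [ 545.8 -430.8    0. ]
side tea_mug 0.46 [270.2 215.1] [554.7 -62.8   0. ]
side flux_bottle 0.74 [316.6 321.5] [382.3 243.3   0. ]
side flux_bottle 0.65 [183.4 312. ] [743.2 268.4   0. ]
side pry_bar 0.76 [316.  322.3] [383.7 245.7   0. ]
top 100 27 345.7698596962248 16.87492634389716
top 150 28 357.8166913455195 16.3778469922128
top 200 36 368.91373225613955 18.192495543998117
top 250 38 380.84432799101336 20.106253273131784
top 300 9 398.9172996312978 19.413410263597147
top 350 0 0 0
top 395 0 0 0
top tea_mug 0.79 [414.9 185.6] [ 540.5 -440.1    0. ]
top pry_bar 0.87 [201.1 319.2] [384.3 244.5   0. ]
```

The bar lies flat, the press is seated, and the mug and bottle haven't moved. Handing in.

```bash
python3 -c "
from workcell import env
print(env.job_done())"
```

```text
the job is handed in; nothing more can be done
None
```

The job is handed in at about 52 s: by the final camera check the press sits level in the pocket. I judged the roughly 10–13 N fence contact from wrist forces and the press no longer moving. The bar lies flat where it first lay, clear of everything, and the mug and bottle are where they stood.

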